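# Pin a pump body on the dividing slide

## Robot

A 6-joint arm with a two-finger parallel gripper is mounted at the origin on the work surface. World frame = base frame: x ahead of the robot, y to its left, z up, the work surface at z = 0. Lengths are in mm, angles in rad, forces in N, time in s.
With the tool pointing down it reaches from about 275 to 750 mm from the base axis. Payload 10.2 kg.
Tool frame: the origin (TCP) lies at the very end of the fingers, on their centre line; the grasp point (between the pads) lies 19 mm behind it (ctrl.pinch_z is the distance from the TCP to the grasp point, in mm); y points along the fingers, z is the direction in which the jaws open and shut, and the axes are right-handed (so a half turn about y gives the same grasp; the last joint's range is limited). The gripper opens to 85 mm and grips with 20 to 120 N. Pads are 22 mm wide; open, the fingers measure 114 mm over their backs; the gripper's body (76 mm by 85 mm) begins 54 mm behind the grasp point. The pads swing forward as they close: fully open they stand 13 mm farther back than shut.
Start: joints at [0.914, 0.313, 1.498, -0, 1.331, -0.223], TCP at [220.682, 476.372, 231.294] pointing down, gripper open.
Joint ranges: [-2.94, 2.94], [-0.97, 2.17], [0.19, 2.56], [-1.23, 4.37], [0.02, 3.11], [-2.88, 2.88]. Speed limits (rad/s): [2.39, 2.39, 3.01, 3.14, 3.14, 3.14].

## Interface

Orientations are given as a unit quaternion [w, x, y, z].
In Python, from rig import sense, eyes, ctrl gives the robot as it stands. The module is installed in compiled form; this text tells all that it offers.
- The arm moves only by the shell command python3 -m handwheel 'ROWS' [FORCE]. ROWS is JSON, a list of rows, each an object of numbers: "grip": the finger opening in mm, from 0 to 85.4; "tx", "ty", "tz": the shift along the tool's x, y, z in mm; "wx", "wy", "wz": the turn, a rotation vector about the tool's x, y, z in rad. In form: [{"grip": .., "tx": .., "ty": .., "tz": .., "wx": .., "wy": .., "wz": ..}, ...]. A call has 1 to 10 rows; each row shifts and turns the commanded pose from where the row before left it, along the tool's axes as they then stand; what a row does not reach is not made up. A row lasts 1/12 s, in which the tool goes at most 41.7 mm and 7.16 degrees, less where a joint would pass 70% of its speed; a pose out of reach is approached as far as the arm can. A call is refused whole if a number of a shift passes 41.7 or a number of a turn 0.125, either way. A call with a gripper value outside its range is refused whole. The fingers move at their own pace and stop on an object; FORCE is the grip in N (left out, the last holds). Time passes only in rows, so rows that do not move let the fingers close. It gives the time, the measured TCP pose, the force and the opening at its end, in the units of the state.
- sense(): the state, without advancing time (a new reading comes with each control period).
- eyes.capture(name): name is "side" or "top" or "wrist"; returns a dict with "pixels" (420x560x3 uint8, red, green, blue), "mtx" (3x3 intrinsics, pixels), "R" (3x3) and "t" (3): a world point X has camera coordinates R X + t. Camera axes: x right, y down, z forward; pixel columns grow to the right and rows downward; lengths in mm; the calibration is good to about 2 mm. The wrist camera is an equidistant fisheye: a pixel r from the principal point sees the ray r / f radians off the axis. A picture is of the moment at which its call begins. There is no depth.
- ctrl.finish_job(): hands the job in, once; it reports no verdict.
The state is a dict: "time_s": time; "joints": joint angles; "dq": joint speeds; "tau": joint torques, N m; "eef_pos": TCP position; "ee_rot": TCP orientation; "force": force on the tool from outside, world axes, zero at the start; "wrist_torque": the same for the moment, N m; "grip_width": opening from 0.0 (shut) to 1.0 (fully open).
Only numpy, scipy, OpenCV 4.12 (cv2) and the standard library are available. Lean on these libraries where they do the work, as an engineer would, in place of code of your own. Each camera call takes 0.05 s, during which the arm holds its last target.

## Task

First clear the steel bearing cap off the slide bed into the round parts tin. Then, working along the pump body from the red port to yellow, green and blue, use the spring index knob (pull it up, slide the carriage, let it drop into the notch) to lock each port for which there is a pin at the loading station, and push the pin of that colour fully home there before moving on; pass over a port that has no pin. When every pin is in, index the carriage on to its last notch and leave it locked there, with everything released and the other things on the bench left alone.

Things in the scene. Friction and masses are not known exactly. Their poses are not given: they have to be found in the camera images.
- carriage (a joint): Travel of the carriage along the bed's -y, in m: 0 at the first notch, 0.040 per notch, 0.200 at the sixth and last; 0.040 puts the red port at the station, 0.080 yellow, 0.120 green, 0.160 blue. An aluminium pump body 60 x 160 mm (along y), top 64 mm above the bench, four ports marked by coloured patches; a 40 mm wide tongue (top at 56 mm) towards the robot carries the plunger. Friction 2 N.
- plunger (a joint): Lift of the spring index plunger in m: 0 = down in a notch, 0.016 = fully up. The spring pushes down with 6 N (at 0) to 10 N. The carriage is locked until it is pulled straight up 10 mm or more; let go between notches it rides on the notched bar at about 0.009; let go within 2 mm of a notch it drops in. Play in a notch: 1 mm either way.
- knob (a point): Centre of the top face of the plunger's black knob (orange disc on top): a vertical cylinder 28 mm in diameter and 26 mm high, with a free gap of 10 mm below it to the tongue. Its height is 92 mm above the bench when the plunger is down. It moves with carriage and plunger.
- station (a point): Loading station of the fixed bed: where a port's mouth stands for loading (64 mm above the bench). x away from the robot, y along the slide, z up. Bed plate 12 mm thick, x -100 to 45, y -195 to 195 mm in this frame; notched bar at x = -75 mm, 16 mm wide, top 36 mm above the bench. A grey guard (top at 74 mm) covers x -19 to 41, y 12 to 192 mm: ports under it cannot be reached.
- cap: Steel main bearing cap, a block 60 (x) x 36 (y) x 36 mm (z), 0.3 kg, standing on the bed plate in the carriage's path, on the -y side of the station; origin at the centre of its underside.
- cap_center (a point): Centre of the bearing cap, 18 mm above its underside.
- tin: Round open brass-coloured parts tin, outer diameter 124 mm at the foot and 132 mm at the rim, 45 mm high, wall 3 mm, floor 4 mm; fixed to the bench; origin at the centre of its underside.
- stand: Wooden pin stand, fixed, 130 x 130 x 45 mm, with four square holes 15 mm wide and 40 mm deep at x, y = +-32.5 mm, holding the setting pins upright; origin at the centre of its underside.
- pin_red: Setting pin with a red handle, 88 mm long, upright in the stand: steel shaft 10 mm in diameter and 36 mm long (tapered tip), then a smooth round handle 20 mm in diameter and 52 mm long; 70 g. Origin at the tip, z along the pin towards the handle. May be absent.
- port_red (a point): Mouth of the red port in the carriage's top face: a square hole 14 mm wide, 42 mm deep, 2 mm chamfer; z up. Moves with the carriage. A pin is fully in when its handle's shoulder rests on the top face (tip 36 mm below this point).
- pin_yellow: Setting pin with a yellow handle, 88 mm long, upright in the stand: steel shaft 10 mm in diameter and 36 mm long (tapered tip), then a smooth round handle 20 mm in diameter and 52 mm long; 70 g. Origin at the tip, z along the pin towards the handle. May be absent.
- port_yellow (a point): Mouth of the yellow port in the carriage's top face: a square hole 14 mm wide, 42 mm deep, 2 mm chamfer; z up. Moves with the carriage. A pin is fully in when its handle's shoulder rests on the top face (tip 36 mm below this point).
- pin_green: Setting pin with a green handle, 88 mm long, upright in the stand: steel shaft 10 mm in diameter and 36 mm long (tapered tip), then a smooth round handle 20 mm in diameter and 52 mm long; 70 g. Origin at the tip, z along the pin towards the handle. May be absent.
- port_green (a point): Mouth of the green port in the carriage's top face: a square hole 14 mm wide, 42 mm deep, 2 mm chamfer; z up. Moves with the carriage. A pin is fully in when its handle's shoulder rests on the top face (tip 36 mm below this point).
- pin_blue: Setting pin with a blue handle, 88 mm long, upright in the stand: steel shaft 10 mm in diameter and 36 mm long (tapered tip), then a smooth round handle 20 mm in diameter and 52 mm long; 70 g. Origin at the tip, z along the pin towards the handle. May be absent.
- port_blue (a point): Mouth of the blue port in the carriage's top face: a square hole 14 mm wide, 42 mm deep, 2 mm chamfer; z up. Moves with the carriage. A pin is fully in when its handle's shoulder rests on the top face (tip 36 mm below this point).
- valve_spring: Bystander, leave alone: black valve spring, 34 mm wide, 55 mm high, standing; origin at its underside.
- bearing_race: Bystander, leave alone: steel ball bearing, 68 mm wide, 20 mm high; origin at its underside.
- camshaft: Bystander, leave alone: camshaft, 200 mm long, lying; origin at its underside.
- oil_bottle: Bystander, leave alone: white bottle with a red cap, 48 mm wide, 110 mm high; origin at its underside.
- jar: Bystander, leave alone: amber jar, 64 mm wide, 75 mm high; origin at its underside.
- spanner: Bystander, leave alone: open-ended spanner, 190 mm long, lying; origin at its underside.

How it is judged:
By the outcome, as a careful person would: the job done as asked, in the order asked, and still so for the second after the job is handed in, with the robot touching nothing.
Of pin_red, pin_yellow, pin_green, pin_blue only 3 to 4 are there at a start; the rules pass over those that are not, and their reading is None.
At some moment in a run one of cap may be knocked a few centimetres aside while the robot is not near it.
It also fails if it takes over 210 s, if anything falls off the work surface, if the arm or the gripper's body presses on something with over 40 N, if the wrist force passes 120 N, or if a joint passes its speed limit or range.

## Working session

There is one attempt and no reset: what is moved stays moved. The work goes in short steps, Python scripts to look and compute and a shell command to move; the robot and the scene stay as the last step left them, time stands still between calls to the robot, and variables do not carry over. Pictures are saved under pics/ and viewed, and the job is handed in when it is done.

```bash
mkdir -p pics; python3 - <<'E'
from rig import sense, eyes, ctrl
import cv2
s=sense(); print(s, ctrl.pinch_z)
for n in ("side","top","wrist"):
    c=eyes.capture(n); cv2.imwrite(f"pics/{n}0.png",c["pixels"][:,:,::-1]); print(n,c["mtx"].round(1).tolist(),c["R"].round(4).tolist(),c["t"].round(1).tolist())
E
```

```text
{'time_s': 0.0, 'joints': array([ 9.13594526e-01,  3.13435042e-01,  1.49840842e+00,  3.15577946e-05,
        1.33097869e+00, -2.23388813e-01]), 'dq': array([ 5.66015321e-04, -2.72063726e-04,  1.49391625e-03, -3.18114846e-05,
       -9.30758958e-05,  5.32640269e-04]), 'tau': array([-3.47857822e-04, -4.12270975e+01, -2.59736449e+01, -1.95717330e-04,
        4.20566925e-03, -1.76578709e-05]), 'eef_pos': array([220.52353577, 476.17531949, 230.75351073]), 'ee_rot': array([-0.69014845,  0.69092568, -0.15237383,  0.15198369]), 'force': array([ 0.57307963, -0.38311187,  0.41799285]), 'wrist_torque': array([0.0212152 , 0.00512375, 0.02170874]), 'grip_width': 0.9998979707744681} 18.700000000000003
side [[486.1, 0.0, 289.7], [0.0, 486.1, 212.5], [0.0, 0.0, 1.0]] [[0.7915, -0.6111, 0.0114], [-0.402, -0.5345, -0.7435], [0.4604, 0.5838, -0.6687]] [-425.5, 259.1, 951.4]
top [[478.9, 0.0, 280.0], [0.0, 478.9, 212.5], [0.0, 0.0, 1.0]] [[0.0047, -1.0, 0.0014], [-0.987, -0.0049, -0.1609], [0.1609, -0.0007, -0.987]] [-7.8, 517.4, 1343.2]
wrist [[325.2, 0.0, 283.3], [0.0, 325.2, 205.1], [0.0, 0.0, 1.0]] [[0.4205, 0.9073, -0.0018], [0.8736, -0.4044, 0.2705], [0.2447, -0.1153, -0.9627]] [-524.1, -34.5, 379.2]
```

View pics/top0.png

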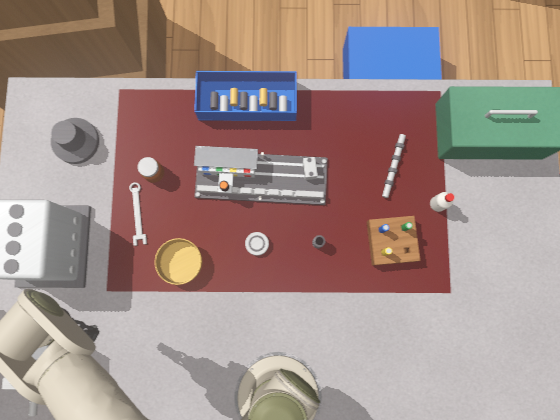

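View pics/side0.png

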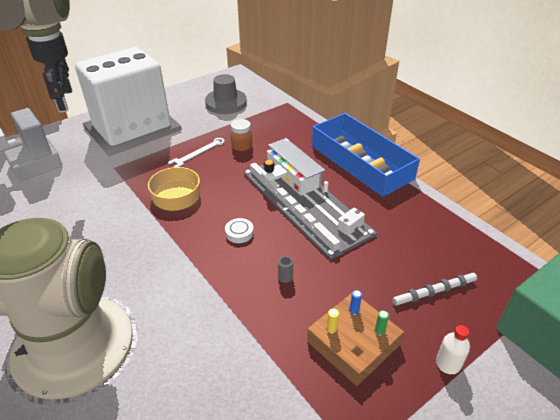

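View pics/wrist0.png

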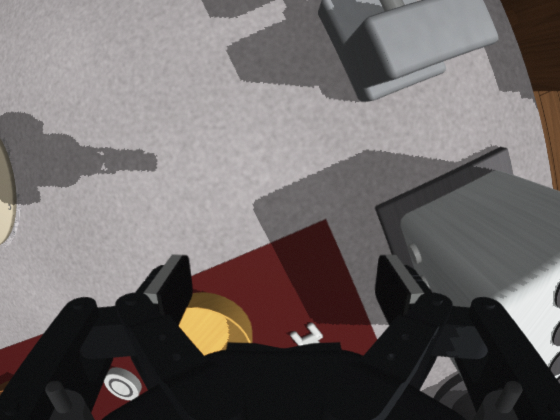

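The top view shows pins at blue (384,228), green (407,226) and yellow (388,251). The fourth hole, (406,250), is empty, so there is no red pin. The cap is at about (310,167), the tin at (178,261) and the knob at (224,186). I'll zoom in to measure them.

```bash
python3 - <<'E'
import cv2, numpy as np
t=cv2.imread("pics/top0.png"); s=cv2.imread("pics/side0.png")
def crop(im,x,y,w,h,f,n):
    c=cv2.resize(im[y:y+h,x:x+w],None,fx=f,fy=f,interpolation=cv2.INTER_CUBIC)
    for k in range(0,w,10): cv2.putText(c,str(x+k),(k*f,8),0,.3,(0,255,255),1); cv2.line(c,(k*f,10),(k*f,14),(0,255,255),1)
    for k in range(0,h,10): cv2.putText(c,str(y+k),(0,k*f+4),0,.3,(0,255,255),1)
    cv2.imwrite(n,c)
crop(t,188,140,145,72,5,"pics/a1.png"); crop(t,360,210,70,60,8,"pics/a2.png"); crop(s,240,130,140,130,4,"pics/a3.png"); crop(t,145,225,70,70,6,"pics/a4.png")
E
```

```text
(no output)
```

View pics/a1.png

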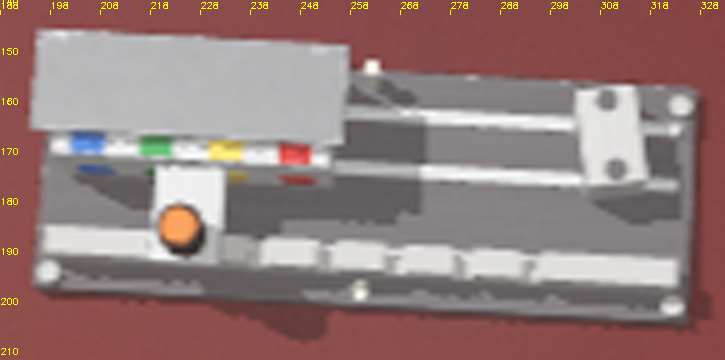

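View pics/a2.png

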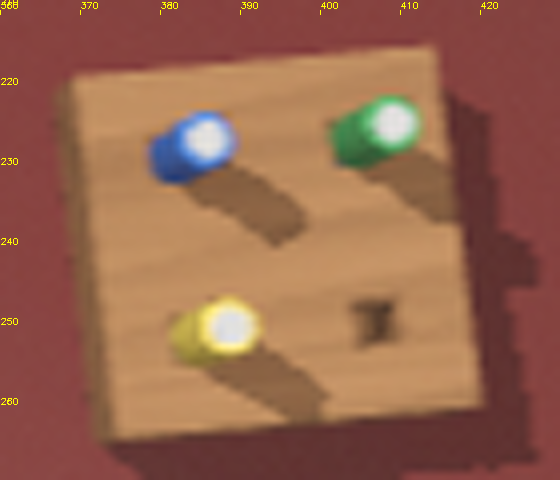

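View pics/a3.png

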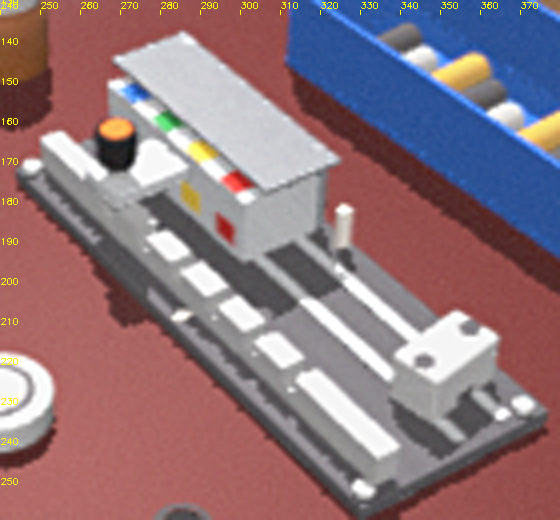

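View pics/a4.png

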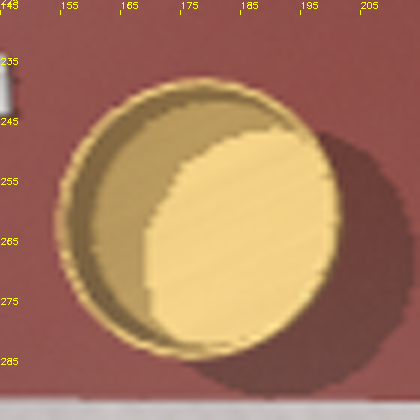

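```bash
cat > h.py <<'E'
import numpy as np, cv2, json
from scipy.optimize import least_squares
from rig import sense, eyes, ctrl
CAM={"side":dict(mtx=[[486.1,0,289.7],[0,486.1,212.5],[0,0,1]],R=[[0.7915,-0.6111,0.0114],[-0.402,-0.5345,-0.7435],[0.4604,0.5838,-0.6687]],t=[-425.5,259.1,951.4]),
"top":dict(mtx=[[478.9,0,280],[0,478.9,212.5],[0,0,1]],R=[[0.0047,-1,0.0014],[-0.987,-0.0049,-0.1609],[0.1609,-0.0007,-0.987]],t=[-7.8,517.4,1343.2])}
def proj(c,X,cam=None):
    c=CAM[c] if cam is None else cam
    P=np.atleast_2d(X)@np.array(c["R"]).T+np.array(c["t"]); q=P@np.array(c["mtx"]).T
    return q[:,:2]/q[:,2:]
def atz(c,uv,z,cam=None):
    c=CAM[c] if cam is None else cam
    R=np.array(c["R"]);t=np.array(c["t"]);d=R.T@np.linalg.solve(np.array(c["mtx"]),[uv[0],uv[1],1.]);o=-R.T@t
    return o+d*(z-o[2])/d[2]
def loc(p,xy,z):
    a=np.array(xy,float);c,s=np.cos(p[2]),np.sin(p[2])
    return np.c_[p[0]+c*a[:,0]-s*a[:,1],p[1]+s*a[:,0]+c*a[:,1],np.broadcast_to(z,len(a))]
def fit(obs,p0):
    # obs: list (cam, x,y,z local, u,v)
    f=lambda p:np.concatenate([(proj(o[0],loc(p,[o[1:3]],o[3]))[0]-o[4:6]) for o in obs])
    r=least_squares(f,p0,loss="soft_l1"); return r.x,np.round(r.fun.reshape(-1,2),1)
# tool pose helpers
from scipy.spatial.transform import Rotation as Ro
def Rt(s):
    q=s["ee_rot"];return Ro.from_quat([q[1],q[2],q[3],q[0]]).as_matrix()
def delta(X,s=None,yaw=None):
    """shift in tool axes (tx,ty,tz) to bring TCP to X, given current; yaw = wanted world heading of tool z (mod pi)"""
    s=s or sense();R=Rt(s);return (R.T@(np.array(X)-s["eef_pos"])).round(1)
def zhead(s): R=Rt(s);return np.arctan2(R[1,2],R[0,2])
E
python3 - <<'E'
from h import *
A=lambda x,y:(x/5+188,y/5+140)
S=lambda x,y:(x/4+240,y/4+130)
obs=[]
for (x,y),uv in zip([(41,192),(41,12),(-19,12),(-19,192)],[(37,30),(349,45),(344,145),(31,130)]): obs.append(("top",x,y,74,*A(*uv)))
for (x,y),uv in zip([(45,-195),(-100,-195),(-100,195)],[(695,90),(687,322),(35,287)]): obs.append(("top",x,y,12,*A(*uv)))
for (x,y),uv in zip([(-19,192),(41,192),(41,12),(-19,12)],[(115,58),(184,34),(340,158),(265,190)]): obs.append(("side",x,y,74,*S(*uv)))
for (x,y),uv in zip([(45,-195),(-100,-195),(-100,195)],[(548,415),(362,508),(20,172)]): obs.append(("side",x,y,12,*S(*uv)))
p,r=fit(obs,[500,0,0]);print("bed",p,r.tolist())
k=atz("top",A(179,225),92);print("knob",k, atz("side",S(115,130),92))
c,s=np.cos(p[2]),np.sin(p[2]);d=k[:2]-p[:2];print("knob in bed",c*d[0]+s*d[1],-s*d[0]+c*d[1])
obs=[("top",x,y,48,*A(*uv)) for (x,y),uv in zip([(30,18),(30,-18),(-30,-18),(-30,18)],[(575,90),(635,87),(648,182),(587,190)])]
q,r=fit(obs,[500,-100,0]);print("cap",q,r.tolist())
obs=[("side",x,y,48,*S(*uv)) for (x,y),uv in zip([(30,18),(30,-18),(-30,-18),(-30,18)],[(455,310),(498,348),(433,390),(394,350)])]
q,r=fit(obs,[500,-100,0]);print("cap side",q,r.tolist())
print("tin",atz("top",(178.3,261.3),45))
B=lambda x,y:(x/8+360,y/8+210)
for n,uv in dict(blue=(207,139),green=(394,124),yellow=(230,328)).items(): print(n,atz("top",B(*uv),97))
obs=[("top",x,y,45,*B(*uv)) for (x,y),uv in zip([(65,65),(65,-65),(-65,-65),(-65,65)],[(72,77),(437,46),(483,406),(105,441)])]
q,r=fit(obs,[350,-200,0]);print("stand",q,r.tolist())
print(loc(q,[(32.5,32.5),(32.5,-32.5),(-32.5,32.5)],97))
E
```

```text
bed [ 6.56837618e+02  4.97576199e+01 -5.14295953e-02] [[0.2, -0.7], [0.0, -0.3], [-0.3, -0.1], [-0.3, -0.5], [0.4, -0.8], [0.0, 0.1], [-0.8, -0.2], [-0.8, 0.6], [-0.2, -0.1], [0.1, 1.1], [0.2, 1.0], [0.4, -0.2], [-0.2, 1.4], [-1.8, -0.5]]
knob [586.86353128 153.1533243   92.        ] [588.09366934 155.32933791  92.        ]
knob in bed -75.1968211504909 99.66184089042099
cap [ 6.50473173e+02 -9.31351420e+01  1.13731909e-01] [[-0.1, 0.2], [0.1, -0.5], [0.0, 0.3], [-0.1, 0.0]]
cap side [651.1588516  -93.16406847 -18.77827297] [[0.4, 0.6], [0.7, -1.4], [-0.1, -0.6], [-1.4, 1.5]]
tin [375.21300308 282.64095489  45.        ]
blue [ 468.27520694 -297.93921315   97.        ]
green [ 473.81739637 -362.7413189    97.        ]
yellow [ 403.02821346 -303.80688509   97.        ]
stand [ 4.38439998e+02 -3.32689014e+02  8.64673757e-02] [[0.2, -0.1], [-0.6, 0.2], [-0.6, 0.3], [1.2, -0.4]]
[[ 468.01188967 -297.50374363   97.        ]
 [ 473.62526815 -362.26090526   97.        ]
 [ 403.25472805 -303.11712211   97.        ]]
```

```bash
python3 - <<'E'
from h import *
s=sense();print(Rt(s).round(3),zhead(s))
X=[650.5,-93,231]; print(delta(X))
E
```

```text
[[ 0.907 -0.001  0.42 ]
 [-0.42  -0.001  0.907]
 [-0.    -1.    -0.001]] 1.1369989199872947
[ 6.294e+02  1.000e-01 -3.358e+02]
```

```bash
python3 -m handwheel '[{"wy":-0.109},{"wy":-0.109},{"wy":-0.109},{"wy":-0.109},{"wy":-0.109},{"tx":20,"tz":-34},{"tx":20,"tz":-34},{"tx":20,"tz":-34},{"tx":20,"tz":-34},{"tx":20,"tz":-34}]' 40
python3 -m handwheel '[{"tx":20,"tz":-34},{"tx":20,"tz":-34},{"tx":20,"tz":-34},{"tx":20,"tz":-34},{"tx":20,"tz":-34},{"tx":20,"tz":-34},{"tx":20,"tz":-34},{"tx":20,"tz":-34},{"grip":60},{"grip":60}]' 40
python3 - <<'E'
from h import *
print(zhead(sense()),sense()["force"],delta([650.5,-93,231]))
for n in ("top","side"):
    c=eyes.capture(n);cv2.imwrite(f"pics/{n}1.png",c["pixels"][:,:,::-1])
E
```

```text
1.1369989199872947 [-0.20348212  0.76249085  0.38856994] [ 6.294e+02  1.000e-01 -3.358e+02]invalid input
invalid input
```

```bash
python3 -m handwheel '[{"grip":85,"tx":0,"ty":0,"tz":0,"wx":0,"wy":-0.109,"wz":0}]'; python3 -m handwheel '[{"grip":85,"wy":-0.109}]';python3 -m handwheel '[{"tx":0,"ty":0,"tz":0,"wx":0,"wy":-0.109,"wz":0}]'
```

```text
time_s: 0.33
eef_pos: [220.6, 476.3, 231.1]
ee_rot: [-0.698, 0.698, -0.115, 0.114]
force: [0.2, 0.3, -0.9]
grip_width: 0.993invalid input
invalid input
```

```bash
python3 -m handwheel '[{"grip":85,"tx":0,"ty":0,"tz":0,"wx":0,"wy":-0.109,"wz":0},{"grip":85,"tx":0,"ty":0,"tz":0,"wx":0,"wy":-0.109,"wz":0},{"grip":85,"tx":0,"ty":0,"tz":0,"wx":0,"wy":-0.109,"wz":0},{"grip":85,"tx":0,"ty":0,"tz":0,"wx":0,"wy":-0.109,"wz":0},{"grip":85,"tx":20,"ty":0,"tz":-34,"wx":0,"wy":0,"wz":0},{"grip":85,"tx":20,"ty":0,"tz":-34,"wx":0,"wy":0,"wz":0},{"grip":85,"tx":20,"ty":0,"tz":-34,"wx":0,"wy":0,"wz":0},{"grip":85,"tx":20,"ty":0,"tz":-34,"wx":0,"wy":0,"wz":0},{"grip":85,"tx":20,"ty":0,"tz":-34,"wx":0,"wy":0,"wz":0},{"grip":85,"tx":20,"ty":0,"tz":-34,"wx":0,"wy":0,"wz":0}]'
python3 -m handwheel '[{"grip":60,"tx":20,"ty":0,"tz":-34,"wx":0,"wy":0,"wz":0},{"grip":60,"tx":20,"ty":0,"tz":-34,"wx":0,"wy":0,"wz":0},{"grip":60,"tx":20,"ty":0,"tz":-34,"wx":0,"wy":0,"wz":0},{"grip":60,"tx":20,"ty":0,"tz":-34,"wx":0,"wy":0,"wz":0},{"grip":60,"tx":20,"ty":0,"tz":-34,"wx":0,"wy":0,"wz":0},{"grip":60,"tx":20,"ty":0,"tz":-34,"wx":0,"wy":0,"wz":0},{"grip":60,"tx":20,"ty":0,"tz":-34,"wx":0,"wy":0,"wz":0},{"grip":60,"tx":0,"ty":0,"tz":0,"wx":0,"wy":0,"wz":0},{"grip":60,"tx":0,"ty":0,"tz":0,"wx":0,"wy":0,"wz":0}]'
python3 - <<'E'
from h import *
print(zhead(sense()),sense()["force"],sense()["joints"],delta([650.5,-93,231]))
for n in ("top","side","wrist"):
    c=eyes.capture(n);cv2.imwrite(f"pics/{n}1.png",c["pixels"][:,:,::-1])
E
```

```text
time_s: 1.17
eef_pos: [363.3, 285.3, 231.4]
ee_rot: [0.706, -0.706, -0.039, 0.039]
force: [0.5, 0.4, 0.8]
grip_width: 0.994
time_s: 1.92
eef_pos: [528.6, 64.6, 230.7]
ee_rot: [0.706, -0.706, -0.038, 0.039]
force: [-0.9, 0.5, -0.2]
grip_width: 0.702
1.6791917899224658 [-0.89050645  0.54612097 -0.23804512] [-9.86450496e-02  3.30527258e-01  1.47524646e+00  9.22436031e-05
  1.33689842e+00 -1.77785843e+00] [ 104.1   -0.5 -169.8]
```

View pics/wrist1.png

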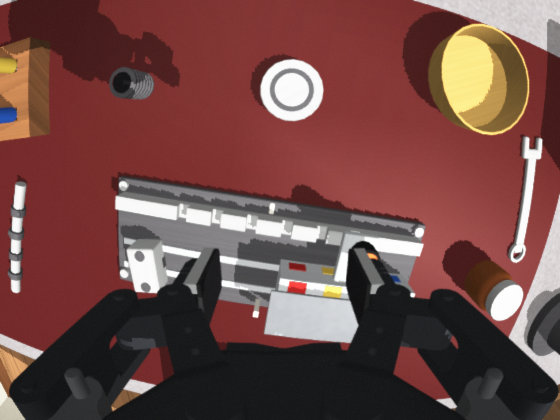

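View pics/side1.png

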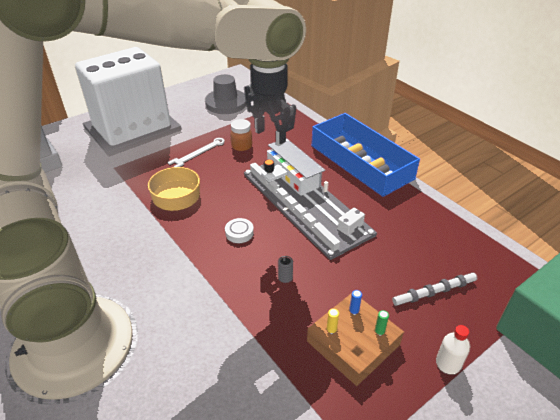

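```bash
python3 -m handwheel '[{"grip":60,"tx":21,"ty":0,"tz":-34,"wx":0,"wy":0,"wz":0},{"grip":60,"tx":21,"ty":0,"tz":-34,"wx":0,"wy":0,"wz":0},{"grip":60,"tx":21,"ty":0,"tz":-34,"wx":0,"wy":0,"wz":0},{"grip":60,"tx":21,"ty":0,"tz":-34,"wx":0,"wy":0,"wz":0},{"grip":60,"tx":20,"ty":0,"tz":-34,"wx":0,"wy":0,"wz":0},{"grip":60,"tx":0,"ty":32,"tz":0,"wx":0,"wy":0,"wz":0},{"grip":60,"tx":0,"ty":32,"tz":0,"wx":0,"wy":0,"wz":0},{"grip":60,"tx":0,"ty":32,"tz":0,"wx":0,"wy":0,"wz":0},{"grip":60,"tx":0,"ty":32,"tz":0,"wx":0,"wy":0,"wz":0},{"grip":60,"tx":0,"ty":0,"tz":0,"wx":0,"wy":0,"wz":0}]'
python3 - <<'E'
from h import *
print(zhead(sense()),delta([650.5,-93,21]))
for n in ("top","side","wrist"):
    c=eyes.capture(n);cv2.imwrite(f"pics/{n}2.png",c["pixels"][:,:,::-1])
E
```

```text
time_s: 2.9
eef_pos: [647.3, -89.1, 97.0]
ee_rot: [0.707, -0.705, -0.036, 0.044]
force: [-0.9, 0.8, -1.5]
grip_width: 0.705
1.6836216151946644 [ 3.5 75.9 -4.6]
```

View pics/wrist2.png

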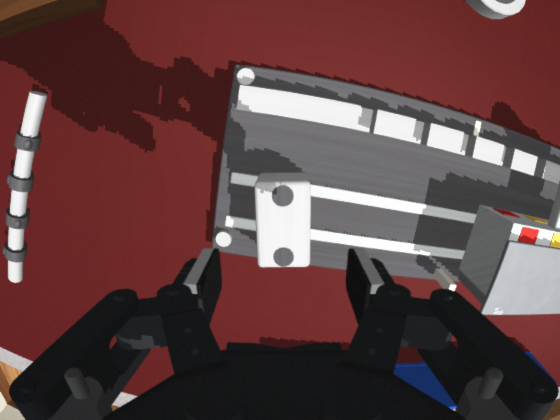

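View pics/side2.png

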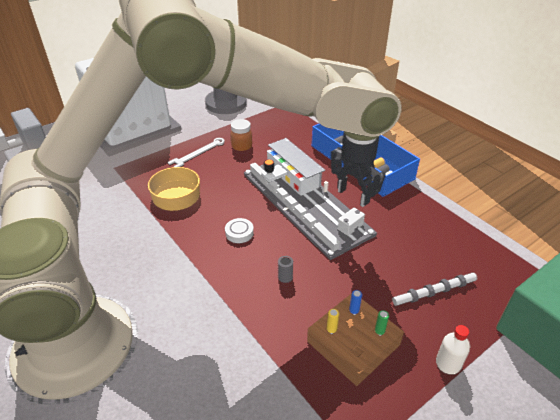

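```bash
cat >> h.py <<'E'
def watz(c,uv,z):
    K=c["mtx"];x=(uv[0]-K[0,2])/K[0,0];y=(uv[1]-K[1,2])/K[1,1];th=np.hypot(x,y)
    d=c["R"].T@np.array([x/th*np.sin(th),y/th*np.sin(th),np.cos(th)]);o=-c["R"].T@c["t"]
    return o+d*(z-o[2])/d[2]
E
python3 - <<'E'
from h import *
c=eyes.capture("wrist")
P=np.array([watz(c,u,48) for u in [(256,178),(309,174),(309,266),(260,268)]]);print(P.round(1),P.mean(0),[np.linalg.norm(P[i]-P[i-1]).round(1) for i in range(4)])
E
```

```text
[[ 622.8 -111.4   48. ]
 [ 616.6  -78.7   48. ]
 [ 679.6  -70.    48. ]
 [ 684.9 -103.3   48. ]] [650.99484433 -90.84210945  48.        ] [np.float64(62.6), np.float64(33.3), np.float64(63.7), np.float64(33.7)]
```

```bash
python3 -m handwheel '[{"grip":62,"tx":3.5,"ty":15,"tz":-3.5,"wx":0,"wy":0,"wz":0},{"grip":62,"tx":0,"ty":30,"tz":0,"wx":0,"wy":0,"wz":0},{"grip":62,"tx":0,"ty":20,"tz":0,"wx":0,"wy":0,"wz":0},{"grip":62,"tx":0,"ty":10,"tz":0,"wx":0,"wy":0,"wz":0},{"grip":62,"tx":0,"ty":0,"tz":0,"wx":0,"wy":0,"wz":0},{"grip":25,"tx":0,"ty":0,"tz":0,"wx":0,"wy":0,"wz":0},{"grip":25,"tx":0,"ty":0,"tz":0,"wx":0,"wy":0,"wz":0},{"grip":25,"tx":0,"ty":0,"tz":0,"wx":0,"wy":0,"wz":0},{"grip":25,"tx":0,"ty":0,"tz":0,"wx":0,"wy":0,"wz":0},{"grip":25,"tx":0,"ty":0,"tz":0,"wx":0,"wy":0,"wz":0}]' 40
python3 -m handwheel '[{"grip":25,"tx":0,"ty":0,"tz":0,"wx":0,"wy":0,"wz":0},{"grip":25,"tx":0,"ty":0,"tz":0,"wx":0,"wy":0,"wz":0}]' 40
```

```text
time_s: 3.93
eef_pos: [655.4, -94.8, 30.5]
ee_rot: [-0.706, 0.706, 0.041, -0.038]
force: [-0.3, 0.8, 6.9]
grip_width: 0.411
time_s: 4.1
eef_pos: [655.4, -94.8, 30.4]
ee_rot: [-0.706, 0.706, 0.041, -0.038]
force: [0.5, 0.2, 7.0]
grip_width: 0.411
```

```bash
python3 -m handwheel '[{"grip":25,"tx":0,"ty":-5,"tz":0,"wx":0,"wy":0,"wz":0},{"grip":25,"tx":0,"ty":-10,"tz":0,"wx":0,"wy":0,"wz":0},{"grip":25,"tx":0,"ty":-10,"tz":0,"wx":0,"wy":0,"wz":0},{"grip":25,"tx":0,"ty":0,"tz":0,"wx":0,"wy":0,"wz":0},{"grip":25,"tx":0,"ty":0,"tz":0,"wx":0,"wy":0,"wz":0}]' 40
python3 - <<'E'
from h import *
for n in ("side","wrist"):
    c=eyes.capture(n);cv2.imwrite(f"pics/{n}3.png",c["pixels"][:,:,::-1])
E
```

```text
time_s: 4.52
eef_pos: [654.6, -94.7, 54.3]
ee_rot: [-0.706, 0.706, 0.04, -0.039]
force: [-0.7, 0.2, -2.4]
grip_width: 0.408
```

View pics/wrist3.png

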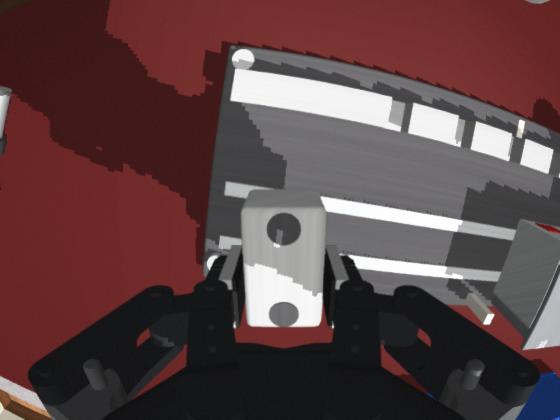

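View pics/side3.png

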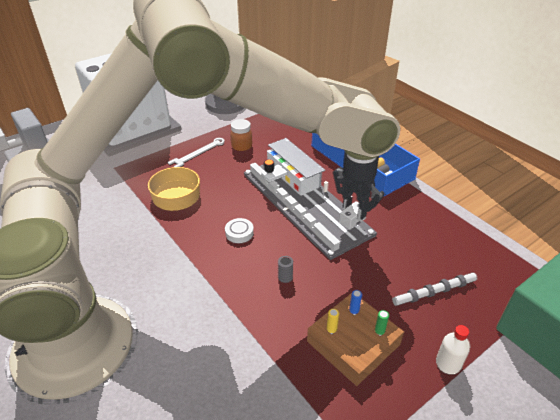

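```bash
python3 -m handwheel '[{"grip":25,"tx":0,"ty":-30,"tz":0,"wx":0,"wy":0,"wz":0},{"grip":25,"tx":0,"ty":-35,"tz":0,"wx":0,"wy":0,"wz":0},{"grip":25,"tx":0,"ty":-30,"tz":0,"wx":0,"wy":0,"wz":0},{"grip":25,"tx":0,"ty":-20,"tz":0,"wx":0,"wy":0,"wz":0},{"grip":25,"tx":-10,"ty":0,"tz":17,"wx":0,"wy":0,"wz":0},{"grip":25,"tx":-19,"ty":0,"tz":33,"wx":0,"wy":0,"wz":0},{"grip":25,"tx":-19,"ty":0,"tz":33,"wx":0,"wy":0,"wz":0},{"grip":25,"tx":-19,"ty":0,"tz":33,"wx":0,"wy":0,"wz":0},{"grip":25,"tx":-19,"ty":0,"tz":33,"wx":0,"wy":0,"wz":0},{"grip":25,"tx":-19,"ty":0,"tz":33,"wx":0,"wy":0,"wz":0}]' 40
python3 -m handwheel '[{"grip":25,"tx":-19,"ty":0,"tz":33,"wx":0,"wy":0,"wz":0},{"grip":25,"tx":-19,"ty":0,"tz":33,"wx":0,"wy":0,"wz":0},{"grip":25,"tx":-19,"ty":0,"tz":33,"wx":0,"wy":0,"wz":0},{"grip":25,"tx":-19,"ty":0,"tz":33,"wx":0,"wy":0,"wz":0},{"grip":25,"tx":-19,"ty":0,"tz":33,"wx":0,"wy":0,"wz":0},{"grip":25,"tx":-19,"ty":0,"tz":33,"wx":0,"wy":0,"wz":0},{"grip":25,"tx":-10,"ty":0,"tz":20,"wx":0,"wy":0,"wz":0},{"grip":25,"tx":0,"ty":0,"tz":0,"wx":0,"wy":0,"wz":0},{"grip":25,"tx":0,"ty":0,"tz":0,"wx":0,"wy":0,"wz":0},{"grip":25,"tx":0,"ty":0,"tz":0,"wx":0,"wy":0,"wz":0}]' 40
python3 - <<'E'
from h import *
print(zhead(sense()),delta([379,282,27]),sense()["grip_width"])
E
```

```text
time_s: 5.45
eef_pos: [528.1, 75.9, 167.9]
ee_rot: [0.706, -0.706, -0.039, 0.039]
force: [0.3, 0.3, -2.2]
grip_width: 0.408
time_s: 6.28
eef_pos: [382.5, 277.2, 168.1]
ee_rot: [-0.706, 0.706, 0.039, -0.039]
force: [0.5, 0.1, -3.4]
grip_width: 0.412
1.6819751205580975 [ -2.9 141.1   5.2] 0.4122526014317599
```

```bash
python3 -m handwheel '[{"grip":25,"tx":-3,"ty":25,"tz":5,"wx":0,"wy":0,"wz":0},{"grip":25,"tx":0,"ty":35,"tz":0,"wx":0,"wy":0,"wz":0},{"grip":25,"tx":0,"ty":35,"tz":0,"wx":0,"wy":0,"wz":0},{"grip":25,"tx":0,"ty":25,"tz":0,"wx":0,"wy":0,"wz":0},{"grip":25,"tx":0,"ty":15,"tz":0,"wx":0,"wy":0,"wz":0},{"grip":25,"tx":0,"ty":7,"tz":0,"wx":0,"wy":0,"wz":0},{"grip":25,"tx":0,"ty":0,"tz":0,"wx":0,"wy":0,"wz":0},{"grip":25,"tx":0,"ty":0,"tz":0,"wx":0,"wy":0,"wz":0},{"grip":25,"tx":0,"ty":0,"tz":0,"wx":0,"wy":0,"wz":0}]' 40
python3 -m handwheel '[{"grip":46,"tx":0,"ty":0,"tz":0,"wx":0,"wy":0,"wz":0},{"grip":52,"tx":0,"ty":0,"tz":0,"wx":0,"wy":0,"wz":0},{"grip":52,"tx":0,"ty":0,"tz":0,"wx":0,"wy":0,"wz":0},{"grip":52,"tx":0,"ty":0,"tz":0,"wx":0,"wy":0,"wz":0},{"grip":52,"tx":0,"ty":-20,"tz":0,"wx":0,"wy":0,"wz":0},{"grip":52,"tx":0,"ty":-35,"tz":0,"wx":0,"wy":0,"wz":0},{"grip":52,"tx":0,"ty":-35,"tz":0,"wx":0,"wy":0,"wz":0},{"grip":52,"tx":0,"ty":-35,"tz":0,"wx":0,"wy":0,"wz":0},{"grip":52,"tx":0,"ty":0,"tz":0,"wx":0,"wy":0,"wz":0},{"grip":52,"tx":0,"ty":0,"tz":0,"wx":0,"wy":0,"wz":0}]' 40
python3 - <<'E'
from h import *
print(zhead(sense()),sense()["joints"].round(2),sense()["eef_pos"])
for n in ("side","wrist","top"):
    c=eyes.capture(n);cv2.imwrite(f"pics/{n}4.png",c["pixels"][:,:,::-1])
E
```

```text
time_s: 7.03
eef_pos: [379.7, 282.2, 27.4]
ee_rot: [0.706, -0.706, -0.04, 0.038]
force: [-0.0, 0.1, -2.3]
grip_width: 0.412
time_s: 7.87
eef_pos: [379.4, 282.6, 152.8]
ee_rot: [0.706, -0.706, -0.041, 0.038]
force: [-0.6, -0.3, -0.8]
grip_width: 0.607
1.6821415006065619 [ 0.39  0.28  1.76 -0.    1.1  -1.29] [379.35802741 282.55224397 152.78191649]
```

View pics/wrist4.png

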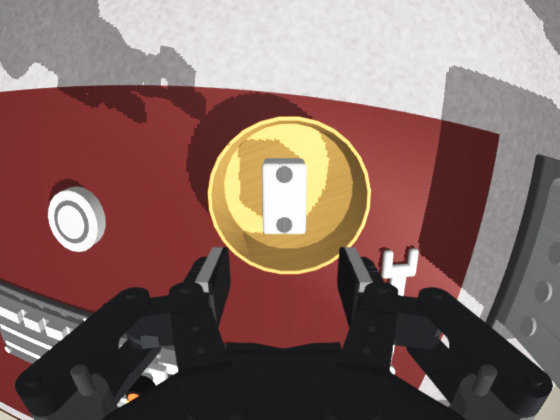

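View pics/side4.png

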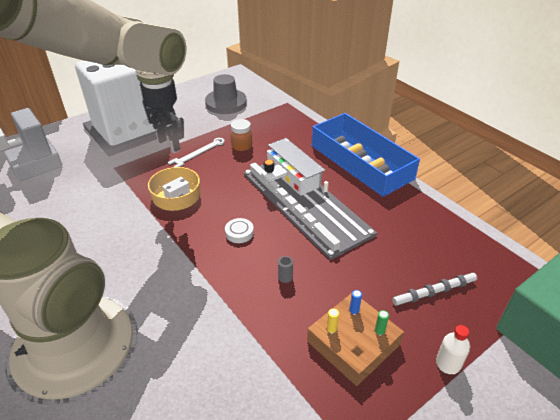

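The cap lies flat in the tin: wrist picture (285,197), side picture (177,187). Next is the knob, with the jaws along the bed's x.

```bash
python3 -m handwheel '[{"grip":50,"tx":0,"ty":0,"tz":0,"wx":0,"wy":0.12,"wz":0},{"grip":50,"tx":0,"ty":0,"tz":0,"wx":0,"wy":0.12,"wz":0},{"grip":50,"tx":0,"ty":0,"tz":0,"wx":0,"wy":0.12,"wz":0},{"grip":50,"tx":0,"ty":0,"tz":0,"wx":0,"wy":0.12,"wz":0},{"grip":50,"tx":0,"ty":0,"tz":0,"wx":0,"wy":0.12,"wz":0},{"grip":50,"tx":0,"ty":0,"tz":0,"wx":0,"wy":0.12,"wz":0},{"grip":50,"tx":0,"ty":0,"tz":0,"wx":0,"wy":0.12,"wz":0},{"grip":50,"tx":0,"ty":0,"tz":0,"wx":0,"wy":0.12,"wz":0},{"grip":50,"tx":0,"ty":0,"tz":0,"wx":0,"wy":0.12,"wz":0},{"grip":50,"tx":0,"ty":0,"tz":0,"wx":0,"wy":0.12,"wz":0}]' 40
python3 -m handwheel '[{"grip":50,"tx":0,"ty":0,"tz":0,"wx":0,"wy":0.12,"wz":0},{"grip":50,"tx":0,"ty":0,"tz":0,"wx":0,"wy":0.12,"wz":0},{"grip":50,"tx":0,"ty":0,"tz":0,"wx":0,"wy":0.12,"wz":0},{"grip":50,"tx":0,"ty":0,"tz":0,"wx":0,"wy":0.12,"wz":0},{"grip":50,"tx":0,"ty":0,"tz":0,"wx":0,"wy":0.053,"wz":0},{"grip":50,"tx":0,"ty":0,"tz":0,"wx":0,"wy":0,"wz":0},{"grip":50,"tx":0,"ty":0,"tz":0,"wx":0,"wy":0,"wz":0},{"grip":50,"tx":0,"ty":0,"tz":0,"wx":0,"wy":0,"wz":0}]' 40
python3 - <<'E'
from h import *
print(zhead(sense()),delta([587,153.5,68]))
E
```

```text
time_s: 8.85
eef_pos: [378.1, 282.0, 149.9]
ee_rot: [-0.603, 0.605, -0.369, 0.367]
force: [0.3, -0.5, 1.4]
grip_width: 0.584
time_s: 9.52
eef_pos: [378.5, 282.1, 150.7]
ee_rot: [0.487, -0.488, 0.512, -0.512]
force: [0.3, -0.2, -0.2]
grip_width: 0.587
-0.04914192791010134 [118.1  82.5 214.7]
```

```bash
python3 -m handwheel '[{"grip":50,"tx":10,"ty":0,"tz":18,"wx":0,"wy":0,"wz":0},{"grip":50,"tx":20,"ty":0,"tz":35,"wx":0,"wy":0,"wz":0},{"grip":50,"tx":20,"ty":0,"tz":35,"wx":0,"wy":0,"wz":0},{"grip":50,"tx":20,"ty":0,"tz":35,"wx":0,"wy":0,"wz":0},{"grip":50,"tx":20,"ty":0,"tz":35,"wx":0,"wy":0,"wz":0},{"grip":50,"tx":18,"ty":0,"tz":35,"wx":0,"wy":0,"wz":0},{"grip":50,"tx":10,"ty":0,"tz":21.7,"wx":0,"wy":0.002,"wz":0},{"grip":50,"tx":0,"ty":0,"tz":0,"wx":0,"wy":0,"wz":0},{"grip":50,"tx":0,"ty":0,"tz":0,"wx":0,"wy":0,"wz":0},{"grip":50,"tx":0,"ty":0,"tz":0,"wx":0,"wy":0,"wz":0}]' 40
python3 - <<'E'
from h import *
print(zhead(sense()),delta([587,153.5,67]))
for n in ("side","wrist"):
    c=eyes.capture(n);cv2.imwrite(f"pics/{n}5.png",c["pixels"][:,:,::-1])
E
```

```text
time_s: 10.35
eef_pos: [586.4, 153.8, 150.8]
ee_rot: [0.487, -0.487, 0.513, -0.512]
force: [-0.3, -0.6, -0.3]
grip_width: 0.587
-0.05193531532543175 [ 0.3 83.8  0.8]
```

View pics/wrist5.png

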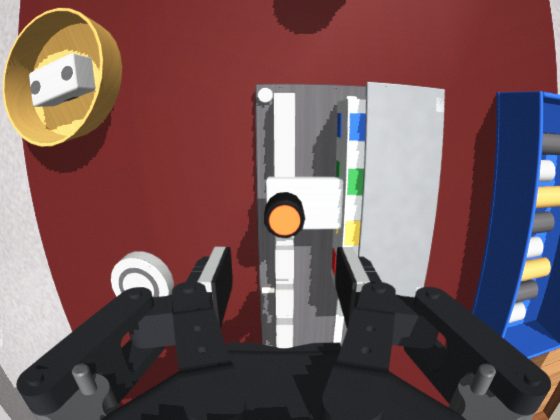

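View pics/side5.png

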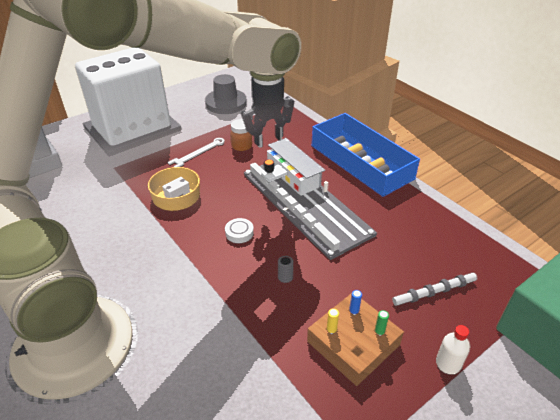

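```bash
python3 - <<'E'
from h import *
c=eyes.capture("wrist");p=c["pixels"].astype(int)
m=(p[:,:,0]>200)&(p[:,:,1]>80)&(p[:,:,1]<180)&(p[:,:,2]<110);m[:150]=0;m[300:]=0;m[:,:250]=0;m[:,:][:,330:]=0
v,u=np.nonzero(m);print(u.mean(),v.mean(),len(u));print(watz(c,(u.mean(),v.mean()),92))
E
python3 -m handwheel '[{"grip":50,"tx":0,"ty":15,"tz":1,"wx":0,"wy":0,"wz":0},{"grip":50,"tx":0,"ty":25,"tz":0,"wx":0,"wy":0,"wz":0},{"grip":50,"tx":0,"ty":15,"tz":0,"wx":0,"wy":0,"wz":0},{"grip":50,"tx":0,"ty":0,"tz":0,"wx":0,"wy":0,"wz":0},{"grip":50,"tx":0,"ty":0,"tz":0,"wx":0,"wy":0,"wz":0},{"grip":50,"tx":0,"ty":0,"tz":0,"wx":0,"wy":0,"wz":0}]' 40
```

```text
284.0776836158192 219.8135593220339 708
[586.15729704 155.91140607  92.        ]
time_s: 11.0
eef_pos: [588.5, 153.7, 97.7]
ee_rot: [-0.487, 0.486, -0.512, 0.513]
force: [0.4, -0.0, 0.8]
grip_width: 0.583
```

```bash
python3 -m handwheel '[{"grip":50,"tx":-0.8,"ty":15,"tz":-1.5,"wx":0,"wy":0,"wz":0},{"grip":50,"tx":0,"ty":12,"tz":0,"wx":0,"wy":0,"wz":0},{"grip":50,"tx":0,"ty":5,"tz":0,"wx":0,"wy":0,"wz":0},{"grip":50,"tx":0,"ty":0,"tz":0,"wx":0,"wy":0,"wz":0},{"grip":20,"tx":0,"ty":0,"tz":0,"wx":0,"wy":0,"wz":0},{"grip":20,"tx":0,"ty":0,"tz":0,"wx":0,"wy":0,"wz":0},{"grip":20,"tx":0,"ty":0,"tz":0,"wx":0,"wy":0,"wz":0},{"grip":20,"tx":0,"ty":0,"tz":0,"wx":0,"wy":0,"wz":0},{"grip":20,"tx":0,"ty":0,"tz":0,"wx":0,"wy":0,"wz":0},{"grip":20,"tx":0,"ty":0,"tz":0,"wx":0,"wy":0,"wz":0}]' 60
python3 - <<'E'
from h import *
print(sense())
E
```

```text
time_s: 11.83
eef_pos: [586.8, 154.3, 65.3]
ee_rot: [-0.487, 0.486, -0.513, 0.513]
force: [-2.8, 0.4, 6.9]
grip_width: 0.305
{'time_s': 11.8333, 'joints': array([ 6.42544264e-02,  6.56102106e-01,  1.42598120e+00, -2.68035989e-05,
        1.05877843e+00,  1.17143444e-01]), 'dq': array([ 1.72270049e-03,  7.75116066e-04,  6.00280017e-04, -2.77514440e-04,
       -2.12913784e-03, -4.20789501e-05]), 'tau': array([-3.07187615e-01, -4.96332836e+01, -2.22318882e+01,  9.14227800e-03,
       -8.75743479e-01,  4.49523213e-04]), 'eef_pos': array([586.8170865 , 154.29208784,  65.26466085]), 'ee_rot': array([-0.48680104,  0.48641456, -0.51287089,  0.51321444]), 'force': array([-2.75297449,  0.40926963,  6.85509555]), 'wrist_torque': array([-0.06195106,  0.59676439, -0.01889457]), 'grip_width': 0.30514578222630545}
```

```bash
python3 -m handwheel '[{"grip":20,"tx":0,"ty":-5,"tz":0,"wx":0,"wy":0,"wz":0},{"grip":20,"tx":0,"ty":-5,"tz":0,"wx":0,"wy":0,"wz":0},{"grip":20,"tx":0,"ty":-4,"tz":0,"wx":0,"wy":0,"wz":0},{"grip":20,"tx":0,"ty":0,"tz":0,"wx":0,"wy":0,"wz":0},{"grip":20,"tx":0,"ty":0,"tz":0,"wx":0,"wy":0,"wz":0},{"grip":20,"tx":0,"ty":0,"tz":0,"wx":0,"wy":0,"wz":0}]' 60
```

```text
time_s: 12.33
eef_pos: [586.7, 154.2, 77.9]
ee_rot: [0.487, -0.487, 0.513, -0.513]
force: [4.0, 1.8, -10.3]
grip_width: 0.309
```

```bash
python3 -m handwheel '[{"grip":20,"tx":5,"ty":0,"tz":0,"wx":0,"wy":0,"wz":0},{"grip":20,"tx":10,"ty":0,"tz":0,"wx":0,"wy":0,"wz":0},{"grip":20,"tx":12,"ty":0,"tz":0,"wx":0,"wy":0,"wz":0},{"grip":20,"tx":13,"ty":0,"tz":0,"wx":0,"wy":0,"wz":0},{"grip":20,"tx":0,"ty":0,"tz":0,"wx":0,"wy":0,"wz":0},{"grip":20,"tx":0,"ty":0,"tz":0,"wx":0,"wy":0,"wz":0}]' 60
python3 - <<'E'
from h import *
for n in ("side","wrist"):
    c=eyes.capture(n);cv2.imwrite(f"pics/{n}6.png",c["pixels"][:,:,::-1])
i=cv2.imread("pics/side6.png")[120:270,230:390];cv2.imwrite("pics/side6c.png",cv2.resize(i,None,fx=4,fy=4))
E
```

```text
time_s: 12.83
eef_pos: [584.6, 113.5, 78.1]
ee_rot: [-0.486, 0.487, -0.513, 0.513]
force: [3.5, -2.7, -9.7]
grip_width: 0.31
```

View pics/side6c.png

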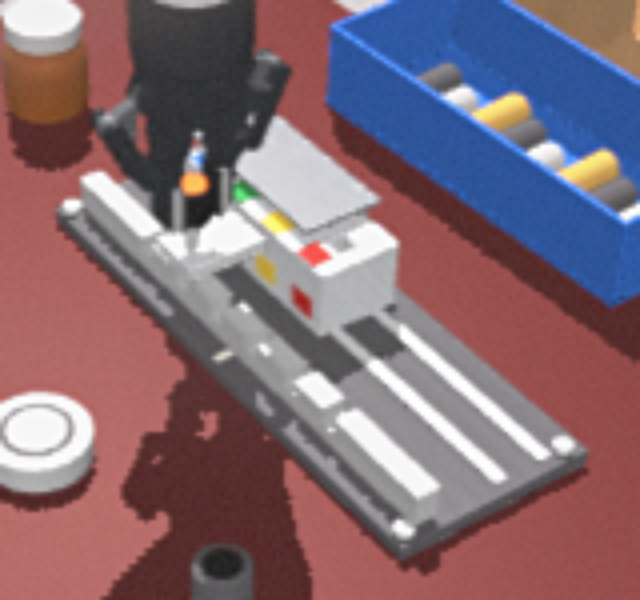

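View pics/wrist6.png

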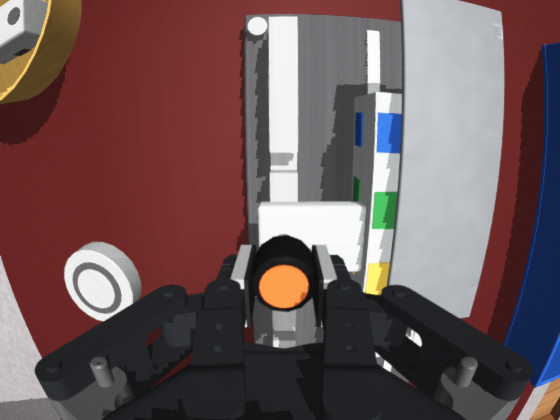

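The side view shows the carriage following: the guard has uncovered the red port and the knob is lifted. I'll go on to 80 mm.

```bash
python3 -m handwheel '[{"grip":20,"tx":10,"ty":0,"tz":0,"wx":0,"wy":0,"wz":0},{"grip":20,"tx":12,"ty":0,"tz":0,"wx":0,"wy":0,"wz":0},{"grip":20,"tx":12,"ty":0,"tz":0,"wx":0,"wy":0,"wz":0},{"grip":20,"tx":6,"ty":0,"tz":0,"wx":0,"wy":0,"wz":0},{"grip":20,"tx":0,"ty":0,"tz":0,"wx":0,"wy":0,"wz":0},{"grip":20,"tx":0,"ty":0,"tz":0,"wx":0,"wy":0,"wz":0},{"grip":20,"tx":0,"ty":0,"tz":0,"wx":0,"wy":0,"wz":0}]' 60
python3 - <<'E'
from h import *
print(delta([586.7-80*.0514,154.2-79.9,65]),zhead(sense()))
E
```

```text
time_s: 13.52
eef_pos: [582.7, 74.6, 78.4]
ee_rot: [-0.487, 0.487, -0.513, 0.513]
force: [4.4, -3.6, -10.8]
grip_width: 0.31
[ 0.3 13.4 -0.1] -0.05280060137957328
```

```bash
python3 -m handwheel '[{"grip":20,"tx":0.3,"ty":5,"tz":0,"wx":0,"wy":0,"wz":0},{"grip":20,"tx":0,"ty":5,"tz":0,"wx":0,"wy":0,"wz":0},{"grip":20,"tx":0,"ty":3.5,"tz":0,"wx":0,"wy":0,"wz":0},{"grip":20,"tx":0,"ty":0,"tz":0,"wx":0,"wy":0,"wz":0},{"grip":20,"tx":0,"ty":0,"tz":0,"wx":0,"wy":0,"wz":0}]' 60
python3 -m handwheel '[{"grip":50,"tx":0,"ty":0,"tz":0,"wx":0,"wy":0,"wz":0},{"grip":50,"tx":0,"ty":0,"tz":0,"wx":0,"wy":0,"wz":0},{"grip":50,"tx":0,"ty":0,"tz":0,"wx":0,"wy":0,"wz":0},{"grip":50,"tx":0,"ty":0,"tz":0,"wx":0,"wy":0,"wz":0},{"grip":50,"tx":0,"ty":-20,"tz":0,"wx":0,"wy":0,"wz":0},{"grip":50,"tx":0,"ty":-30,"tz":0,"wx":0,"wy":0,"wz":0},{"grip":50,"tx":0,"ty":-30,"tz":0,"wx":0,"wy":0,"wz":0},{"grip":50,"tx":0,"ty":0,"tz":0,"wx":0,"wy":0,"wz":0},{"grip":50,"tx":0,"ty":0,"tz":0,"wx":0,"wy":0,"wz":0},{"grip":50,"tx":0,"ty":0,"tz":0,"wx":0,"wy":0,"wz":0}]' 40
python3 - <<'E'
from h import *
c=eyes.capture("wrist");cv2.imwrite("pics/wrist7.png",c["pixels"][:,:,::-1])
p=c["pixels"].astype(int)
m=(p[:,:,0]>200)&(p[:,:,1]>80)&(p[:,:,1]<180)&(p[:,:,2]<110);m[:150]=0;m[300:]=0;m[:,:250]=0;m[:,:][:,330:]=0
v,u=np.nonzero(m);print(u.mean(),v.mean(),len(u));print(watz(c,(u.mean(),v.mean()),92),watz(c,(u.mean(),v.mean()),101))
c=eyes.capture("side");i=c["pixels"][120:270,230:390,::-1];cv2.imwrite("pics/side7c.png",cv2.resize(i,None,fx=4,fy=4))
E
```

```text
time_s: 13.93
eef_pos: [582.7, 74.5, 65.4]
ee_rot: [-0.487, 0.486, -0.513, 0.513]
force: [2.0, 0.6, 0.2]
grip_width: 0.311
time_s: 14.77
eef_pos: [581.9, 74.1, 144.0]
ee_rot: [0.486, -0.487, 0.513, -0.513]
force: [0.1, 0.3, -0.0]
grip_width: 0.585
284.7615894039735 222.83046357615893 755
[582.22652302  76.1561752   92.        ] [582.37216811  79.23705028 101.        ]
```

View pics/wrist7.png

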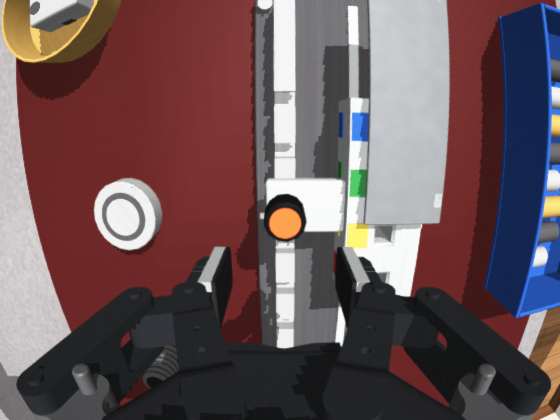

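View pics/side7c.png

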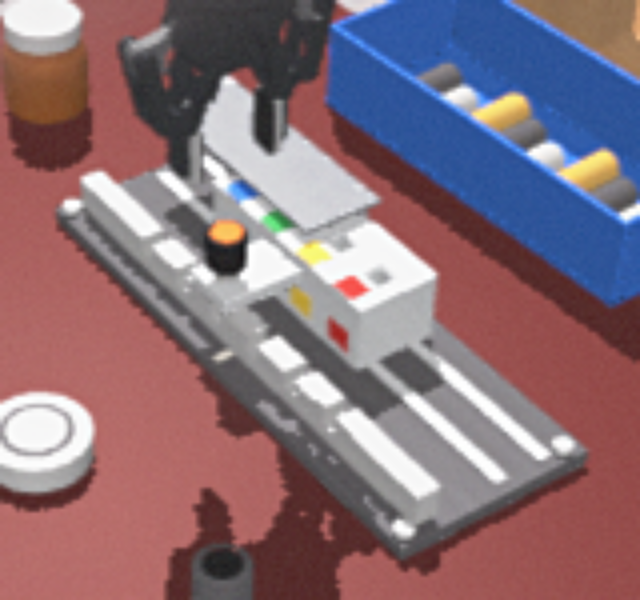

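The carriage is locked at yellow. The wrist camera puts the knob 79.8 mm along and down, and the spring load is gone. Now the yellow pin.

```bash
python3 -m handwheel '[{"grip":42,"tx":18,"ty":0,"tz":-7,"wx":0,"wy":0,"wz":0},{"grip":42,"tx":35,"ty":0,"tz":-14,"wx":0,"wy":0,"wz":0},{"grip":42,"tx":35,"ty":0,"tz":-14,"wx":0,"wy":0,"wz":0},{"grip":42,"tx":35,"ty":0,"tz":-14,"wx":0,"wy":0,"wz":0},{"grip":42,"tx":35,"ty":0,"tz":-14,"wx":0,"wy":0,"wz":0},{"grip":42,"tx":35,"ty":0,"tz":-14,"wx":0,"wy":0,"wz":0},{"grip":42,"tx":35,"ty":0,"tz":-14,"wx":0,"wy":0,"wz":0},{"grip":42,"tx":35,"ty":0,"tz":-14,"wx":0,"wy":0,"wz":0},{"grip":42,"tx":35,"ty":0,"tz":-14,"wx":0,"wy":0,"wz":0},{"grip":42,"tx":35,"ty":0,"tz":-14,"wx":0,"wy":0,"wz":0}]' 40
python3 -m handwheel '[{"grip":42,"tx":35,"ty":0,"tz":-14,"wx":0,"wy":0,"wz":0},{"grip":42,"tx":18,"ty":0,"tz":-10,"wx":0,"wy":0,"wz":0},{"grip":42,"tx":0,"ty":0,"tz":0,"wx":0,"wy":0,"wz":0},{"grip":42,"tx":0,"ty":0,"tz":0,"wx":0,"wy":0,"wz":0},{"grip":42,"tx":0,"ty":0,"tz":0,"wx":0,"wy":0,"wz":0}]' 40
python3 - <<'E'
from h import *
c=eyes.capture("wrist");cv2.imwrite("pics/wrist8.png",c["pixels"][:,:,::-1]);np.savez("w8.npz",**c)
print(delta([403.1,-303.5,62]),sense()["joints"].round(2))
E
```

```text
time_s: 15.7
eef_pos: [430.6, -252.6, 144.0]
ee_rot: [0.487, -0.487, 0.514, -0.512]
force: [-0.1, 0.2, 0.8]
grip_width: 0.493
time_s: 16.12
eef_pos: [405.2, -302.3, 144.2]
ee_rot: [0.487, -0.487, 0.514, -0.512]
force: [0.5, 0.9, 0.1]
grip_width: 0.49
[ 1.6 82.4 -2.2] [-0.87  0.36  1.68  0.    1.11 -0.82]
```

View pics/wrist8.png

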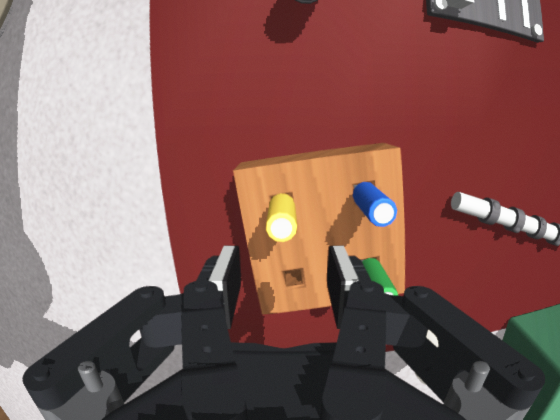

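```bash
python3 - <<'E'
from h import *
c=dict(np.load("w8.npz"))
for n,u in dict(y=(281,229),b=(384,213)).items(): print(n,watz(c,u,97))
print("hole",watz(c,(293,277),45))
E
```

```text
y [ 403.09341998 -302.41043481   97.        ]
b [ 468.52958355 -295.59679866   97.        ]
hole [ 409.25081118 -364.71988228   45.        ]
```

```bash
python3 -m handwheel '[{"grip":42,"tx":1.2,"ty":15,"tz":-2.2,"wx":0,"wy":0,"wz":0},{"grip":42,"tx":0,"ty":25,"tz":0,"wx":0,"wy":0,"wz":0},{"grip":42,"tx":0,"ty":25,"tz":0,"wx":0,"wy":0,"wz":0},{"grip":42,"tx":0,"ty":12,"tz":0,"wx":0,"wy":0,"wz":0},{"grip":42,"tx":0,"ty":5,"tz":0,"wx":0,"wy":0,"wz":0},{"grip":42,"tx":0,"ty":0,"tz":0,"wx":0,"wy":0,"wz":0},{"grip":42,"tx":0,"ty":0,"tz":0,"wx":0,"wy":0,"wz":0}]' 40
python3 -m handwheel '[{"grip":12,"tx":0,"ty":0,"tz":0,"wx":0,"wy":0,"wz":0},{"grip":12,"tx":0,"ty":0,"tz":0,"wx":0,"wy":0,"wz":0},{"grip":12,"tx":0,"ty":0,"tz":0,"wx":0,"wy":0,"wz":0},{"grip":12,"tx":0,"ty":0,"tz":0,"wx":0,"wy":0,"wz":0},{"grip":12,"tx":0,"ty":0,"tz":0,"wx":0,"wy":0,"wz":0},{"grip":12,"tx":0,"ty":0,"tz":0,"wx":0,"wy":0,"wz":0}]' 50
python3 -m handwheel '[{"grip":12,"tx":0,"ty":-10,"tz":0,"wx":0,"wy":0,"wz":0},{"grip":12,"tx":0,"ty":-25,"tz":0,"wx":0,"wy":0,"wz":0},{"grip":12,"tx":0,"ty":-25,"tz":0,"wx":0,"wy":0,"wz":0},{"grip":12,"tx":0,"ty":-25,"tz":0,"wx":0,"wy":0,"wz":0},{"grip":12,"tx":0,"ty":-15,"tz":0,"wx":0,"wy":0,"wz":0},{"grip":12,"tx":0,"ty":0,"tz":0,"wx":0,"wy":0,"wz":0},{"grip":12,"tx":0,"ty":0,"tz":0,"wx":0,"wy":0,"wz":0},{"grip":12,"tx":0,"ty":0,"tz":0,"wx":0,"wy":0,"wz":0}]' 50
python3 - <<'E'
from h import *
for n in ("wrist","side"):
    c=eyes.capture(n);cv2.imwrite(f"pics/{n}9.png",c["pixels"][:,:,::-1])
E
```

```text
time_s: 16.75
eef_pos: [403.5, -304.0, 63.4]
ee_rot: [-0.487, 0.487, -0.513, 0.513]
force: [0.4, 0.4, 1.5]
grip_width: 0.49
time_s: 17.25
eef_pos: [403.4, -304.5, 63.8]
ee_rot: [-0.487, 0.486, -0.512, 0.514]
force: [0.2, 1.8, 6.7]
grip_width: 0.222
time_s: 17.92
eef_pos: [402.5, -303.7, 161.9]
ee_rot: [0.487, -0.487, 0.514, -0.512]
force: [0.2, -0.9, -1.5]
grip_width: 0.218
```

View pics/wrist9.png

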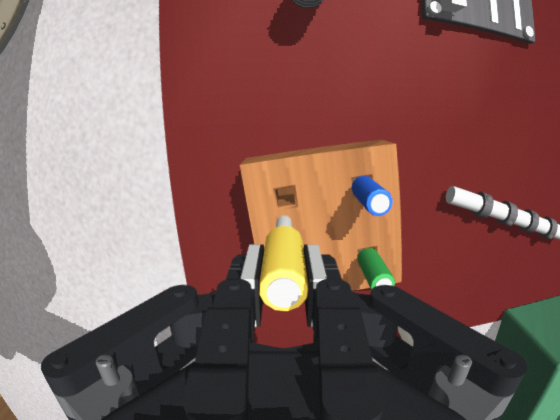

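View pics/side9.png

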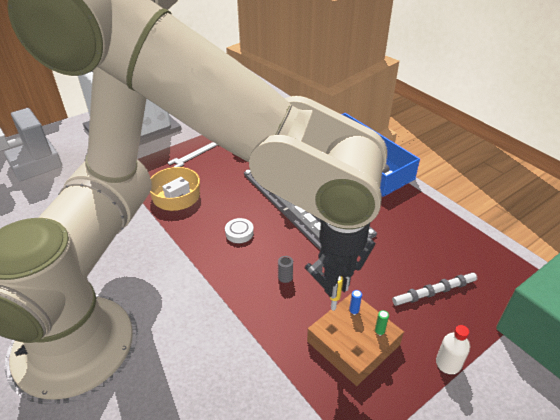

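```bash
python3 - <<'E'
from h import *
c=eyes.capture("wrist");s=sense();R=Rt(s)
print(s["eef_pos"],s["force"])
for u,z in [((284,292),s["eef_pos"][2]+33.3),((284,221),s["eef_pos"][2]-54.7)]:
    P=watz(c,u,z);print(P.round(1),(R.T@(P-s["eef_pos"])).round(1))
print(delta([656.8,49.8,160]),zhead(s))
E
```

```text
[ 402.56661197 -303.82252496  161.77403221] [ 0.02173689 -0.05392716 -1.24539871]
[ 402.4 -300.9  195.1] [ -3.  -33.3  -0.3]
[ 402.3 -301.2  107.1] [-2.5 54.7 -0.3]
[-366.6    2.   235.1] -0.05303739198391518
```

```bash
python3 -m handwheel '[{"grip":12,"tx":-16,"ty":0,"tz":11,"wx":0,"wy":0,"wz":0},{"grip":12,"tx":-32,"ty":0,"tz":22.4,"wx":0,"wy":0,"wz":0},{"grip":12,"tx":-32,"ty":0,"tz":22.4,"wx":0,"wy":0,"wz":0},{"grip":12,"tx":-32,"ty":0,"tz":22.4,"wx":0,"wy":0,"wz":0},{"grip":12,"tx":-32,"ty":0,"tz":22.4,"wx":0,"wy":0,"wz":0},{"grip":12,"tx":-32,"ty":0,"tz":22.4,"wx":0,"wy":0,"wz":0},{"grip":12,"tx":-32,"ty":0,"tz":22.4,"wx":0,"wy":0,"wz":0},{"grip":12,"tx":-32,"ty":0,"tz":22.4,"wx":0,"wy":0,"wz":0},{"grip":12,"tx":-32,"ty":0,"tz":22.4,"wx":0,"wy":0,"wz":0},{"grip":12,"tx":-32,"ty":0,"tz":22.4,"wx":0,"wy":0,"wz":0}]' 50
python3 -m handwheel '[{"grip":12,"tx":-32,"ty":0,"tz":22.4,"wx":0,"wy":0,"wz":0},{"grip":12,"tx":0,"ty":0,"tz":0,"wx":0,"wy":0,"wz":0},{"grip":12,"tx":0,"ty":0,"tz":0,"wx":0,"wy":0,"wz":0},{"grip":12,"tx":0,"ty":0,"tz":0,"wx":0,"wy":0,"wz":0}]' 50
python3 - <<'E'
from h import *
c=eyes.capture("wrist");cv2.imwrite(f"pics/wrist10.png",c["pixels"][:,:,::-1]);np.savez("w10.npz",**c)
i=c["pixels"][100:310,200:460,::-1];cv2.imwrite("pics/wrist10c.png",cv2.resize(i,None,fx=3,fy=3))
print(delta([656.8,49.8,160]),zhead(sense()))
E
```

```text
time_s: 18.9
eef_pos: [632.0, -10.0, 161.9]
ee_rot: [0.486, -0.487, 0.513, -0.513]
force: [0.1, -0.5, -0.6]
grip_width: 0.218
time_s: 19.23
eef_pos: [654.9, 18.5, 161.9]
ee_rot: [0.486, -0.487, 0.513, -0.513]
force: [-0.6, -0.9, -1.0]
grip_width: 0.218
[-31.9   2.3   0.3] -0.053961861525747654
```

View pics/wrist10c.png

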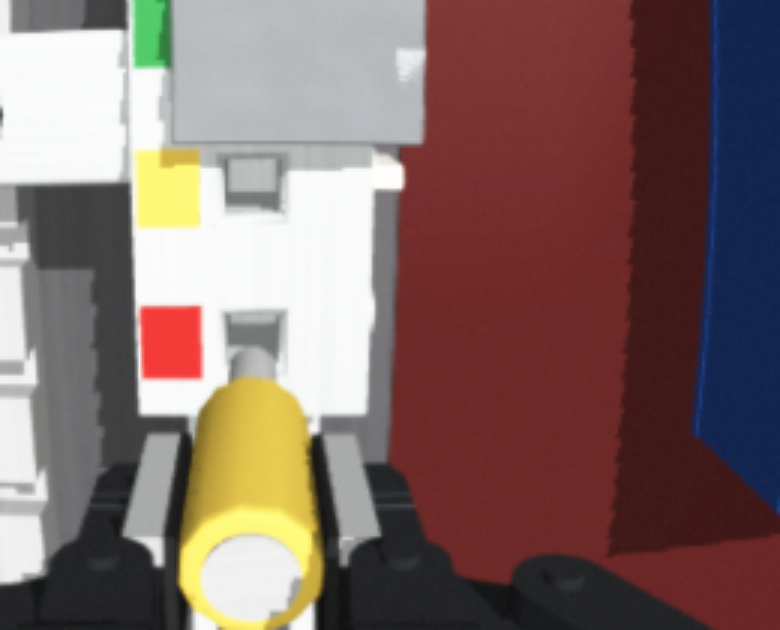

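```bash
python3 - <<'E'
from h import *
c=dict(np.load("w10.npz"));s=sense();R=Rt(s);print(s["eef_pos"])
for u in [(200+252.5/3,100+186/3),(200+254/3,100+340/3)]:
    P=watz(c,u,64);print(P.round(1),(R.T@(P-s["eef_pos"])).round(1))
for u,z in [((284,292),s["eef_pos"][2]+33.3),((200+253/3,100+350/3),s["eef_pos"][2]-54.7)]:
    P=watz(c,u,z);print((R.T@(P-s["eef_pos"])).round(1))
E
```

```text
[654.8219864   17.98800596 162.27995262]
[656.4  52.7  64. ] [-34.7  98.3  -0.1]
[654.7  12.7  64. ] [ 5.3 98.3  0.3]
[ -3.7 -33.3  -0.2]
[-6.  54.7 -0. ]
```

```bash
python3 -m handwheel '[{"grip":12,"tx":-10,"ty":0,"tz":0.2,"wx":0,"wy":0,"wz":0},{"grip":12,"tx":-14,"ty":0,"tz":0,"wx":0,"wy":0,"wz":0},{"grip":12,"tx":-7.5,"ty":5,"tz":0,"wx":0,"wy":0,"wz":0},{"grip":12,"tx":0,"ty":15,"tz":0,"wx":0,"wy":0,"wz":0},{"grip":12,"tx":0,"ty":15,"tz":0,"wx":0,"wy":0,"wz":0},{"grip":12,"tx":0,"ty":5,"tz":0,"wx":0,"wy":0,"wz":0},{"grip":12,"tx":0,"ty":0,"tz":0,"wx":0,"wy":0,"wz":0},{"grip":12,"tx":0,"ty":0,"tz":0,"wx":0,"wy":0,"wz":0},{"grip":12,"tx":0,"ty":0,"tz":0,"wx":0,"wy":0,"wz":0}]' 50
python3 - <<'E'
from h import *
c=eyes.capture("wrist")
i=c["pixels"][100:310,180:440,::-1];cv2.imwrite("pics/wrist11c.png",cv2.resize(i,None,fx=3,fy=3))
c=eyes.capture("side");i=c["pixels"][120:270,230:390,::-1];cv2.imwrite("pics/side11c.png",cv2.resize(i,None,fx=4,fy=4))
print(delta([656.8,49.8,82.7]))
E
```

```text
time_s: 20.03
eef_pos: [657.7, 50.4, 123.8]
ee_rot: [-0.487, 0.486, -0.513, 0.514]
force: [-0.2, -0.2, 0.5]
grip_width: 0.216
[ 0.6 41.  -0.9]
```

View pics/wrist11c.png

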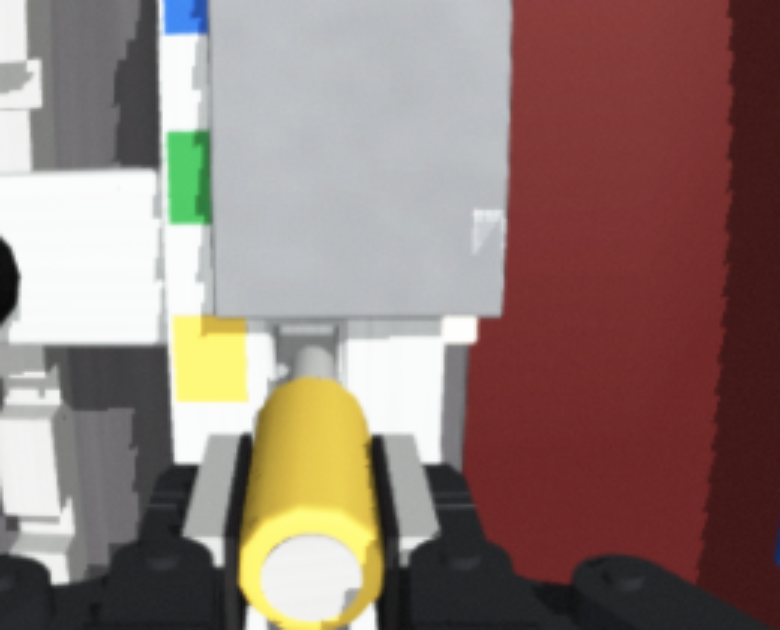

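View pics/side11c.png

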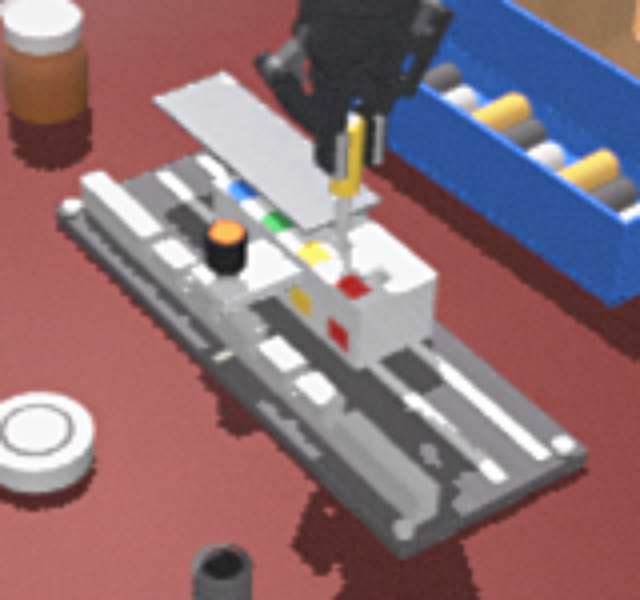

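```bash
python3 -m handwheel '[{"grip":12,"tx":0.3,"ty":4,"tz":-0.8,"wx":0,"wy":0,"wz":0},{"grip":12,"tx":0,"ty":5,"tz":0,"wx":0,"wy":0,"wz":0},{"grip":12,"tx":0,"ty":5,"tz":0,"wx":0,"wy":0,"wz":0},{"grip":12,"tx":0,"ty":0,"tz":0,"wx":0,"wy":0,"wz":0},{"grip":12,"tx":0,"ty":0,"tz":0,"wx":0,"wy":0,"wz":0}]' 50
```

```text
time_s: 20.55
eef_pos: [656.2, 50.1, 108.3]
ee_rot: [0.486, -0.487, 0.513, -0.513]
force: [0.6, -0.7, -1.4]
grip_width: 0.221
```

```bash
python3 -m handwheel '[{"grip":12,"tx":0,"ty":7,"tz":0,"wx":0,"wy":0,"wz":0},{"grip":12,"tx":0,"ty":7,"tz":0,"wx":0,"wy":0,"wz":0},{"grip":12,"tx":0,"ty":6,"tz":0,"wx":0,"wy":0,"wz":0},{"grip":12,"tx":0,"ty":4,"tz":0,"wx":0,"wy":0,"wz":0},{"grip":12,"tx":0,"ty":2,"tz":0,"wx":0,"wy":0,"wz":0},{"grip":12,"tx":0,"ty":0,"tz":0,"wx":0,"wy":0,"wz":0},{"grip":12,"tx":0,"ty":0,"tz":0,"wx":0,"wy":0,"wz":0}]' 50
```

```text
time_s: 21.13
eef_pos: [656.4, 50.1, 82.9]
ee_rot: [-0.487, 0.487, -0.513, 0.513]
force: [-1.1, -0.5, 2.0]
grip_width: 0.221
```

```bash
python3 -m handwheel '[{"grip":12,"tx":0,"ty":1.5,"tz":0,"wx":0,"wy":0,"wz":0},{"grip":12,"tx":0,"ty":1.5,"tz":0,"wx":0,"wy":0,"wz":0},{"grip":12,"tx":0,"ty":0,"tz":0,"wx":0,"wy":0,"wz":0},{"grip":12,"tx":0,"ty":0,"tz":0,"wx":0,"wy":0,"wz":0}]' 50
```

```text
time_s: 21.47
eef_pos: [656.7, 50.1, 82.7]
ee_rot: [-0.487, 0.486, -0.513, 0.513]
force: [-10.2, 0.1, 19.7]
grip_width: 0.217
```

```bash
python3 -m handwheel '[{"grip":12,"tx":0,"ty":-2.5,"tz":0,"wx":0,"wy":0,"wz":0},{"grip":40,"tx":0,"ty":0,"tz":0,"wx":0,"wy":0,"wz":0},{"grip":40,"tx":0,"ty":0,"tz":0,"wx":0,"wy":0,"wz":0},{"grip":40,"tx":0,"ty":0,"tz":0,"wx":0,"wy":0,"wz":0},{"grip":40,"tx":0,"ty":0,"tz":0,"wx":0,"wy":0,"wz":0},{"grip":40,"tx":0,"ty":-20,"tz":0,"wx":0,"wy":0,"wz":0},{"grip":40,"tx":0,"ty":-30,"tz":0,"wx":0,"wy":0,"wz":0},{"grip":40,"tx":0,"ty":-30,"tz":0,"wx":0,"wy":0,"wz":0},{"grip":40,"tx":0,"ty":0,"tz":0,"wx":0,"wy":0,"wz":0},{"grip":40,"tx":0,"ty":0,"tz":0,"wx":0,"wy":0,"wz":0}]' 50
python3 - <<'E'
from h import *
c=eyes.capture("wrist");cv2.imwrite("pics/wrist12.png",c["pixels"][:,:,::-1])
c=eyes.capture("side");i=c["pixels"][120:270,230:390,::-1];cv2.imwrite("pics/side12c.png",cv2.resize(i,None,fx=4,fy=4))
print(delta([582.6,74.2,144]))
E
```

```text
time_s: 22.3
eef_pos: [657.1, 50.1, 163.8]
ee_rot: [-0.487, 0.486, -0.512, 0.514]
force: [-0.2, -1.5, -1.5]
grip_width: 0.47
[-20.1  17.2 -74.5]
```

View pics/wrist12.png

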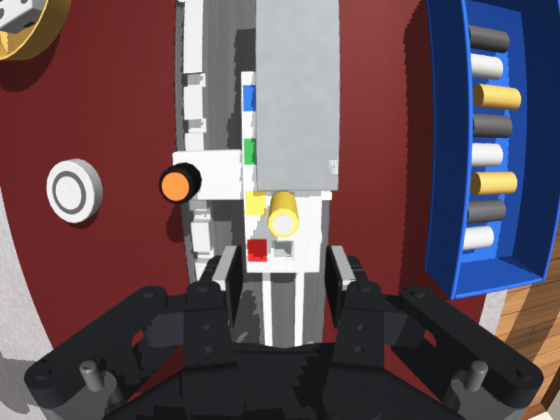

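View pics/side12c.png

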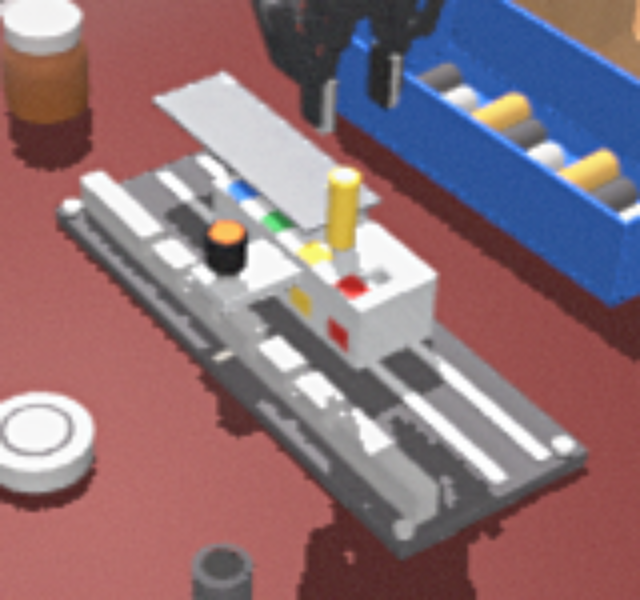

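```bash
python3 -m handwheel '[{"grip":50,"tx":-7,"ty":0,"tz":-24,"wx":0,"wy":0,"wz":0},{"grip":50,"tx":-8,"ty":0,"tz":-30,"wx":0,"wy":0,"wz":0},{"grip":50,"tx":-5,"ty":0,"tz":-20.5,"wx":0,"wy":0,"wz":0},{"grip":50,"tx":0,"ty":0,"tz":0,"wx":0,"wy":0,"wz":0},{"grip":50,"tx":0,"ty":20,"tz":0,"wx":0,"wy":0,"wz":0},{"grip":50,"tx":0,"ty":35,"tz":0,"wx":0,"wy":0,"wz":0},{"grip":50,"tx":0,"ty":20,"tz":0,"wx":0,"wy":0,"wz":0},{"grip":50,"tx":0,"ty":0,"tz":0,"wx":0,"wy":0,"wz":0},{"grip":50,"tx":0,"ty":0,"tz":0,"wx":0,"wy":0,"wz":0},{"grip":50,"tx":0,"ty":0,"tz":0,"wx":0,"wy":0,"wz":0}]' 60
python3 - <<'E'
from h import *
print(delta([582.6,74.3,65.2]),zhead(sense()))
E
```

```text
time_s: 23.23
eef_pos: [584.0, 73.8, 88.3]
ee_rot: [-0.487, 0.486, -0.513, 0.514]
force: [-0.5, -0.4, 0.3]
grip_width: 0.585
[-0.4 23.1 -1.4] -0.053122826413588814
```

```bash
python3 -m handwheel '[{"grip":50,"tx":-0.4,"ty":10,"tz":-1.4,"wx":0,"wy":-0.002,"wz":0},{"grip":50,"tx":0,"ty":9,"tz":0,"wx":0,"wy":0,"wz":0},{"grip":50,"tx":0,"ty":4,"tz":0,"wx":0,"wy":0,"wz":0},{"grip":50,"tx":0,"ty":0,"tz":0,"wx":0,"wy":0,"wz":0},{"grip":20,"tx":0,"ty":0,"tz":0,"wx":0,"wy":0,"wz":0},{"grip":20,"tx":0,"ty":0,"tz":0,"wx":0,"wy":0,"wz":0},{"grip":20,"tx":0,"ty":0,"tz":0,"wx":0,"wy":0,"wz":0},{"grip":20,"tx":0,"ty":0,"tz":0,"wx":0,"wy":0,"wz":0},{"grip":20,"tx":0,"ty":0,"tz":0,"wx":0,"wy":0,"wz":0},{"grip":20,"tx":0,"ty":0,"tz":0,"wx":0,"wy":0,"wz":0}]' 60
python3 -m handwheel '[{"grip":20,"tx":0,"ty":-5,"tz":0,"wx":0,"wy":0,"wz":0},{"grip":20,"tx":0,"ty":-5,"tz":0,"wx":0,"wy":0,"wz":0},{"grip":20,"tx":0,"ty":-4,"tz":0,"wx":0,"wy":0,"wz":0},{"grip":20,"tx":0,"ty":0,"tz":0,"wx":0,"wy":0,"wz":0},{"grip":20,"tx":0,"ty":0,"tz":0,"wx":0,"wy":0,"wz":0},{"grip":20,"tx":0,"ty":0,"tz":0,"wx":0,"wy":0,"wz":0}]' 60
```

```text
time_s: 24.07
eef_pos: [582.6, 74.4, 65.0]
ee_rot: [-0.488, 0.486, -0.512, 0.513]
force: [5.2, -0.1, 1.0]
grip_width: 0.31
time_s: 24.57
eef_pos: [582.5, 74.4, 77.6]
ee_rot: [-0.488, 0.486, -0.512, 0.513]
force: [10.7, -0.4, -10.2]
grip_width: 0.305
```

Lifted 12.6 mm with the spring load on. Now slide 40 mm to green.

```bash
python3 -m handwheel '[{"grip":20,"tx":5,"ty":0,"tz":0,"wx":0,"wy":0,"wz":0},{"grip":20,"tx":10,"ty":0,"tz":0,"wx":0,"wy":0,"wz":0},{"grip":20,"tx":12,"ty":0,"tz":0,"wx":0,"wy":0,"wz":0},{"grip":20,"tx":9,"ty":0,"tz":0,"wx":0,"wy":0,"wz":0},{"grip":20,"tx":4,"ty":0,"tz":0,"wx":0,"wy":0,"wz":0},{"grip":20,"tx":0,"ty":0,"tz":0,"wx":0,"wy":0,"wz":0},{"grip":20,"tx":0,"ty":0,"tz":0,"wx":0,"wy":0,"wz":0},{"grip":20,"tx":0,"ty":0,"tz":0,"wx":0,"wy":0,"wz":0}]' 60
python3 - <<'E'
from h import *
print(delta([586.8-120*.0514,154.2-119.85,65]))
E
```

```text
time_s: 25.23
eef_pos: [580.4, 34.0, 77.7]
ee_rot: [-0.487, 0.487, -0.512, 0.513]
force: [9.8, -2.5, -9.8]
grip_width: 0.309
[-0.4 12.7  0.2]
```

```bash
python3 -m handwheel '[{"grip":20,"tx":-0.2,"ty":5,"tz":0,"wx":0,"wy":0,"wz":0},{"grip":20,"tx":0,"ty":5,"tz":0,"wx":0,"wy":0,"wz":0},{"grip":20,"tx":0,"ty":3.5,"tz":0,"wx":0,"wy":0,"wz":0},{"grip":20,"tx":0,"ty":0,"tz":0,"wx":0,"wy":0,"wz":0},{"grip":20,"tx":0,"ty":0,"tz":0,"wx":0,"wy":0,"wz":0}]' 60
python3 -m handwheel '[{"grip":50,"tx":0,"ty":0,"tz":0,"wx":0,"wy":0,"wz":0},{"grip":50,"tx":0,"ty":0,"tz":0,"wx":0,"wy":0,"wz":0},{"grip":50,"tx":0,"ty":0,"tz":0,"wx":0,"wy":0,"wz":0},{"grip":50,"tx":0,"ty":0,"tz":0,"wx":0,"wy":0,"wz":0},{"grip":50,"tx":0,"ty":-20,"tz":0,"wx":0,"wy":0,"wz":0},{"grip":50,"tx":0,"ty":-30,"tz":0,"wx":0,"wy":0,"wz":0},{"grip":50,"tx":0,"ty":-30,"tz":0,"wx":0,"wy":0,"wz":0},{"grip":50,"tx":0,"ty":0,"tz":0,"wx":0,"wy":0,"wz":0},{"grip":50,"tx":0,"ty":0,"tz":0,"wx":0,"wy":0,"wz":0},{"grip":50,"tx":0,"ty":0,"tz":0,"wx":0,"wy":0,"wz":0}]' 40
cat >> h.py <<'E'
def orange(c,name):
    cv2.imwrite(name,c["pixels"][:,:,::-1]);p=c["pixels"].astype(int)
    m=(p[:,:,0]>200)&(p[:,:,1]>80)&(p[:,:,1]<180)&(p[:,:,2]<110);m[:150]=0;m[300:]=0;m[:,:250]=0;m[:,:][:,330:]=0
    v,u=np.nonzero(m);print(u.mean(),v.mean(),len(u));print(watz(c,(u.mean(),v.mean()),92))
def sidecrop(name):
    c=eyes.capture("side");i=c["pixels"][120:270,230:390,::-1];cv2.imwrite(name,cv2.resize(i,None,fx=4,fy=4))
E
python3 - <<'E'
from h import *
orange(eyes.capture("wrist"),"pics/wrist13.png");sidecrop("pics/side13c.png");print(delta([473.7,-362.5,144]))
E
```

```text
time_s: 25.65
eef_pos: [580.6, 34.2, 65.0]
ee_rot: [-0.487, 0.487, -0.512, 0.513]
force: [7.0, -1.4, -3.1]
grip_width: 0.307
time_s: 26.48
eef_pos: [579.1, 34.9, 144.0]
ee_rot: [0.487, -0.487, 0.513, -0.512]
force: [-0.0, 0.8, 0.1]
grip_width: 0.585
286.06 224.37733333333333 750
[580.19176332  35.88925591  92.        ]
[ 4.022e+02 -4.000e-01 -8.490e+01]
```

View pics/side13c.png

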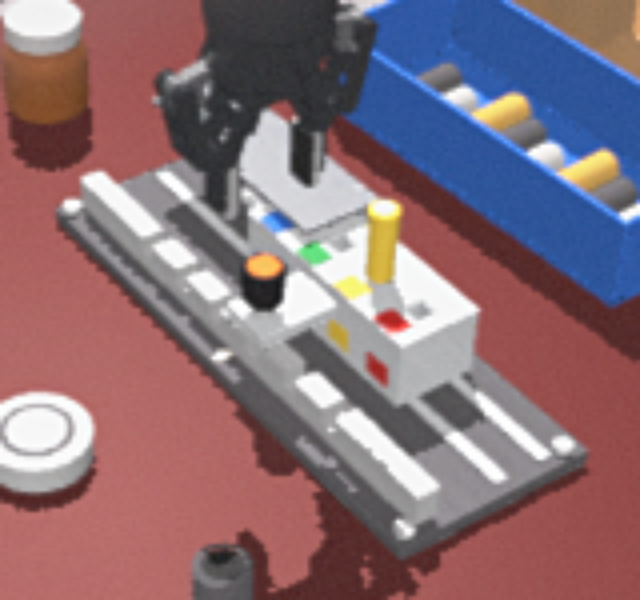

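View pics/wrist13.png

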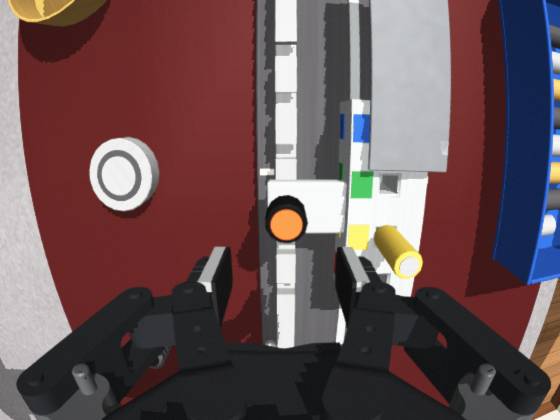

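```bash
python3 -m handwheel '[{"grip":42,"tx":18,"ty":0,"tz":-4,"wx":0,"wy":0,"wz":0},{"grip":42,"tx":36.5,"ty":0,"tz":-7.7,"wx":0,"wy":0,"wz":0},{"grip":42,"tx":36.5,"ty":0,"tz":-7.7,"wx":0,"wy":0,"wz":0},{"grip":42,"tx":36.5,"ty":0,"tz":-7.7,"wx":0,"wy":0,"wz":0},{"grip":42,"tx":36.5,"ty":0,"tz":-7.7,"wx":0,"wy":0,"wz":0},{"grip":42,"tx":36.5,"ty":0,"tz":-7.7,"wx":0,"wy":0,"wz":0},{"grip":42,"tx":36.5,"ty":0,"tz":-7.7,"wx":0,"wy":0,"wz":0},{"grip":42,"tx":36.5,"ty":0,"tz":-7.7,"wx":0,"wy":0,"wz":0},{"grip":42,"tx":36.5,"ty":0,"tz":-7.7,"wx":0,"wy":0,"wz":0},{"grip":42,"tx":36.5,"ty":0,"tz":-7.7,"wx":0,"wy":0,"wz":0}]' 40
python3 -m handwheel '[{"grip":42,"tx":36.5,"ty":0,"tz":-7.7,"wx":0,"wy":0,"wz":0},{"grip":42,"tx":19,"ty":0,"tz":-4,"wx":0,"wy":0,"wz":0},{"grip":42,"tx":0,"ty":0,"tz":0,"wx":0,"wy":0,"wz":0},{"grip":42,"tx":0,"ty":0,"tz":0,"wx":0,"wy":0,"wz":0},{"grip":42,"tx":0,"ty":0,"tz":0,"wx":0,"wy":0,"wz":0}]' 40
python3 - <<'E'
from h import *
c=eyes.capture("wrist");cv2.imwrite("pics/wrist14.png",c["pixels"][:,:,::-1]);np.savez("w14.npz",**c)
print(delta([473.7,-362.5,62.5]))
E
```

```text
time_s: 27.42
eef_pos: [487.7, -309.0, 143.7]
ee_rot: [0.487, -0.487, 0.513, -0.512]
force: [1.3, -0.8, -0.8]
grip_width: 0.493
time_s: 27.83
eef_pos: [474.4, -361.3, 144.0]
ee_rot: [0.487, -0.487, 0.513, -0.512]
force: [-0.9, 0.7, 0.2]
grip_width: 0.491
[ 1.5 81.8 -0.8]
```

View pics/wrist14.png

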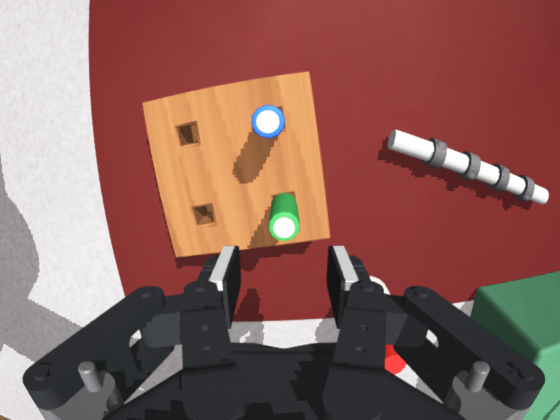

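```bash
python3 - <<'E'
from h import *
c=dict(np.load("w14.npz"))
print(watz(c,(285,227.5),97),watz(c,(395,360),110), atz("top",(448,198),110))
E
```

```text
[ 474.75069159 -360.51777246   97.        ] [ 552.5991331 -467.8057522  110.       ] [ 549.23572397 -469.2727775   110.        ]
```

```bash
python3 -m handwheel '[{"grip":42,"tx":1,"ty":15,"tz":-0.4,"wx":0,"wy":0,"wz":0},{"grip":42,"tx":0,"ty":25,"tz":0,"wx":0,"wy":0,"wz":0},{"grip":42,"tx":0,"ty":25,"tz":0,"wx":0,"wy":0,"wz":0},{"grip":42,"tx":0,"ty":12,"tz":0,"wx":0,"wy":0,"wz":0},{"grip":42,"tx":0,"ty":5,"tz":0,"wx":0,"wy":0,"wz":0},{"grip":42,"tx":0,"ty":0,"tz":0,"wx":0,"wy":0,"wz":0},{"grip":42,"tx":0,"ty":0,"tz":0,"wx":0,"wy":0,"wz":0}]' 40
python3 -m handwheel '[{"grip":12,"tx":0,"ty":0,"tz":0,"wx":0,"wy":0,"wz":0},{"grip":12,"tx":0,"ty":0,"tz":0,"wx":0,"wy":0,"wz":0},{"grip":12,"tx":0,"ty":0,"tz":0,"wx":0,"wy":0,"wz":0},{"grip":12,"tx":0,"ty":0,"tz":0,"wx":0,"wy":0,"wz":0},{"grip":12,"tx":0,"ty":0,"tz":0,"wx":0,"wy":0,"wz":0},{"grip":12,"tx":0,"ty":0,"tz":0,"wx":0,"wy":0,"wz":0}]' 50
python3 -m handwheel '[{"grip":12,"tx":0,"ty":-10,"tz":0,"wx":0,"wy":0,"wz":0},{"grip":12,"tx":0,"ty":-25,"tz":0,"wx":0,"wy":0,"wz":0},{"grip":12,"tx":0,"ty":-30,"tz":0,"wx":0,"wy":0,"wz":0},{"grip":12,"tx":0,"ty":-30,"tz":0,"wx":0,"wy":0,"wz":0},{"grip":12,"tx":0,"ty":-15,"tz":0,"wx":0,"wy":0,"wz":0},{"grip":12,"tx":0,"ty":0,"tz":0,"wx":0,"wy":0,"wz":0},{"grip":12,"tx":0,"ty":0,"tz":0,"wx":0,"wy":0,"wz":0},{"grip":12,"tx":0,"ty":0,"tz":0,"wx":0,"wy":0,"wz":0}]' 50
python3 - <<'E'
from h import *
c=eyes.capture("wrist");cv2.imwrite("pics/wrist15.png",c["pixels"][:,:,::-1])
print(delta([656.8,19.8,162]),zhead(sense()))
E
```

```text
time_s: 28.47
eef_pos: [474.4, -363.5, 63.9]
ee_rot: [-0.487, 0.487, -0.512, 0.513]
force: [0.5, -0.6, 1.0]
grip_width: 0.496
time_s: 28.97
eef_pos: [474.4, -363.8, 64.2]
ee_rot: [-0.487, 0.487, -0.512, 0.513]
force: [0.3, 0.6, 6.4]
grip_width: 0.22
time_s: 29.63
eef_pos: [473.4, -362.9, 171.6]
ee_rot: [0.487, -0.487, 0.513, -0.512]
force: [0.0, 0.1, -0.4]
grip_width: 0.218
[-391.5    9.7  163.7] -0.05109645220403965
```

View pics/wrist15.png

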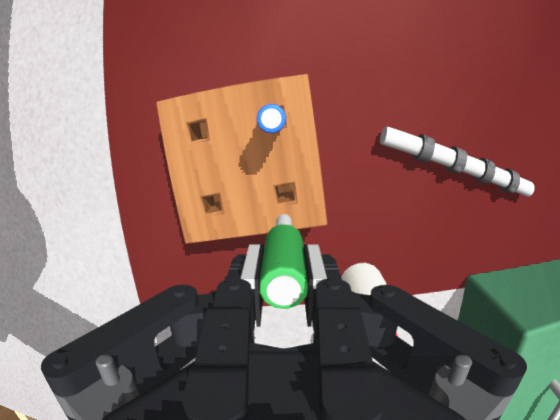

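```bash
python3 -m handwheel '[{"grip":12,"tx":-18.4,"ty":-18,"tz":6.8,"wx":0,"wy":0,"wz":0},{"grip":12,"tx":-36.6,"ty":0,"tz":14.1,"wx":0,"wy":0,"wz":0},{"grip":12,"tx":-36.6,"ty":0,"tz":14.1,"wx":0,"wy":0,"wz":0},{"grip":12,"tx":-36.6,"ty":0,"tz":14.1,"wx":0,"wy":0,"wz":0},{"grip":12,"tx":-36.6,"ty":0,"tz":14.1,"wx":0,"wy":0,"wz":0},{"grip":12,"tx":-36.6,"ty":0,"tz":14.1,"wx":0,"wy":0,"wz":0},{"grip":12,"tx":-36.6,"ty":0,"tz":14.1,"wx":0,"wy":0,"wz":0},{"grip":12,"tx":-36.6,"ty":0,"tz":14.1,"wx":0,"wy":0,"wz":0},{"grip":12,"tx":-36.6,"ty":0,"tz":14.1,"wx":0,"wy":0,"wz":0},{"grip":12,"tx":-36.6,"ty":0,"tz":14.1,"wx":0,"wy":0,"wz":0}]' 50
python3 -m handwheel '[{"grip":12,"tx":-36.6,"ty":0,"tz":14.1,"wx":0,"wy":0,"wz":0},{"grip":12,"tx":-36.6,"ty":0,"tz":14.1,"wx":0,"wy":0,"wz":0},{"grip":12,"tx":0,"ty":0,"tz":0,"wx":0,"wy":0,"wz":0},{"grip":12,"tx":0,"ty":0,"tz":0,"wx":0,"wy":0,"wz":0},{"grip":12,"tx":0,"ty":0,"tz":0,"wx":0,"wy":0,"wz":0}]' 50
python3 - <<'E'
from h import *
print(sense()["eef_pos"],delta([656.5,49.3,124]),zhead(sense()))
E
```

```text
time_s: 30.52
eef_pos: [625.1, -20.8, 189.4]
ee_rot: [0.487, -0.488, 0.513, -0.512]
force: [-0.6, -0.7, -0.6]
grip_width: 0.211
time_s: 30.93
eef_pos: [656.6, 48.5, 189.5]
ee_rot: [0.487, -0.488, 0.513, -0.512]
force: [1.0, 0.7, -1.3]
grip_width: 0.219
[656.56741342  48.53291053 189.49004101] [-0.8 65.5  0. ] -0.050912291538955774
```

```bash
python3 -m handwheel '[{"grip":12,"tx":-0.8,"ty":15,"tz":0,"wx":0,"wy":0,"wz":0},{"grip":12,"tx":0,"ty":25,"tz":0,"wx":0,"wy":0,"wz":0},{"grip":12,"tx":0,"ty":18,"tz":0,"wx":0,"wy":0,"wz":0},{"grip":12,"tx":0,"ty":7.5,"tz":0,"wx":0,"wy":0,"wz":0},{"grip":12,"tx":0,"ty":0,"tz":0,"wx":0,"wy":0,"wz":0},{"grip":12,"tx":0,"ty":0,"tz":0,"wx":0,"wy":0,"wz":0},{"grip":12,"tx":0,"ty":0,"tz":0,"wx":0,"wy":0,"wz":0}]' 50
python3 - <<'E'
from h import *
c=eyes.capture("wrist")
i=c["pixels"][100:310,180:440,::-1];cv2.imwrite("pics/wrist16c.png",cv2.resize(i,None,fx=3,fy=3))
sidecrop("pics/side16c.png");print(sense()["eef_pos"])
E
```

```text
time_s: 31.52
eef_pos: [657.6, 49.1, 126.8]
ee_rot: [-0.487, 0.486, -0.512, 0.513]
force: [0.1, -0.6, -0.2]
grip_width: 0.219
[657.55321531  49.36978249 126.66095281]
```

View pics/wrist16c.png

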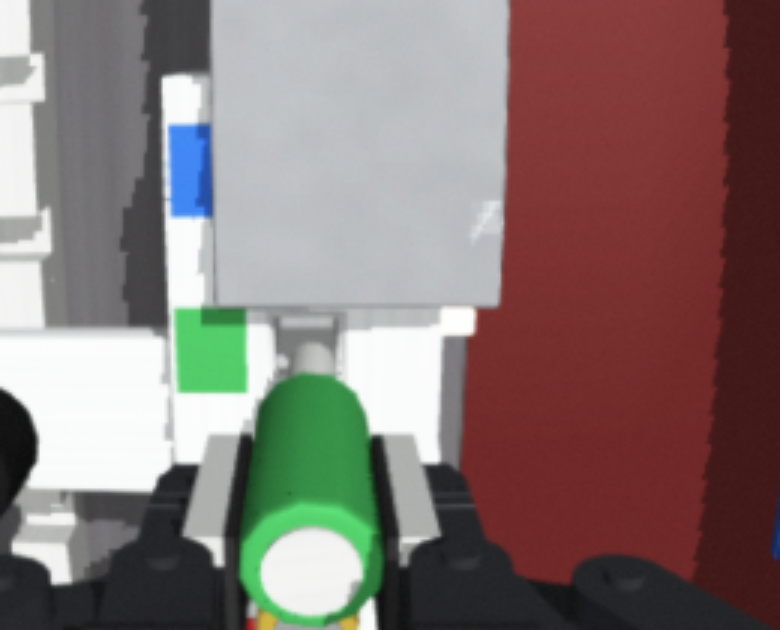

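View pics/side16c.png

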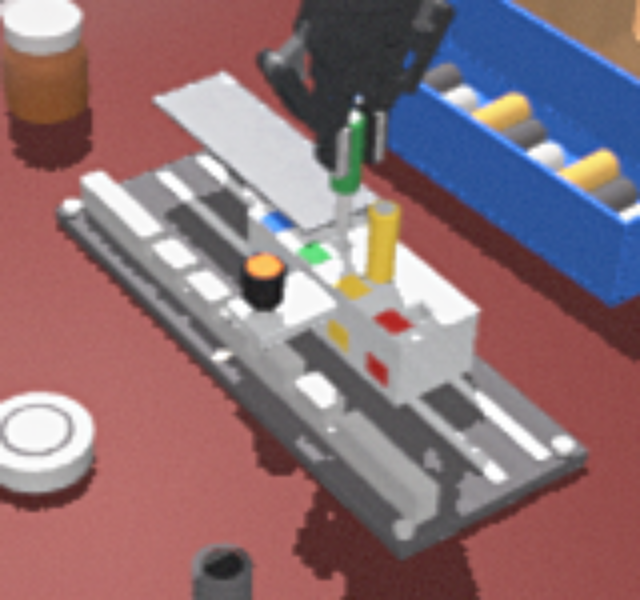

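```bash
python3 -m handwheel '[{"grip":12,"tx":0,"ty":6,"tz":-0.8,"wx":0,"wy":0,"wz":0},{"grip":12,"tx":0,"ty":6,"tz":0,"wx":0,"wy":0,"wz":0},{"grip":12,"tx":0,"ty":5,"tz":0,"wx":0,"wy":0,"wz":0},{"grip":12,"tx":0,"ty":0,"tz":0,"wx":0,"wy":0,"wz":0},{"grip":12,"tx":0,"ty":0,"tz":0,"wx":0,"wy":0,"wz":0}]' 50
```

```text
time_s: 32.03
eef_pos: [656.1, 49.7, 107.8]
ee_rot: [0.487, -0.487, 0.513, -0.512]
force: [0.4, 0.7, -0.5]
grip_width: 0.218
```

```bash
python3 -m handwheel '[{"grip":12,"tx":0,"ty":7,"tz":0,"wx":0,"wy":0,"wz":0},{"grip":12,"tx":0,"ty":7,"tz":0,"wx":0,"wy":0,"wz":0},{"grip":12,"tx":0,"ty":6,"tz":0,"wx":0,"wy":0,"wz":0},{"grip":12,"tx":0,"ty":4,"tz":0,"wx":0,"wy":0,"wz":0},{"grip":12,"tx":0,"ty":2,"tz":0,"wx":0,"wy":0,"wz":0},{"grip":12,"tx":0,"ty":0,"tz":0,"wx":0,"wy":0,"wz":0},{"grip":12,"tx":0,"ty":0,"tz":0,"wx":0,"wy":0,"wz":0}]' 50
```

```text
time_s: 32.62
eef_pos: [656.2, 49.7, 83.2]
ee_rot: [-0.487, 0.487, -0.513, 0.513]
force: [-4.6, -0.6, 8.1]
grip_width: 0.217
```

```bash
python3 -m handwheel '[{"grip":12,"tx":0,"ty":1.5,"tz":0,"wx":0,"wy":0,"wz":0},{"grip":12,"tx":0,"ty":0.5,"tz":0,"wx":0,"wy":0,"wz":0},{"grip":12,"tx":0,"ty":0,"tz":0,"wx":0,"wy":0,"wz":0},{"grip":12,"tx":0,"ty":0,"tz":0,"wx":0,"wy":0,"wz":0}]' 50
python3 -m handwheel '[{"grip":12,"tx":0,"ty":-2.5,"tz":0,"wx":0,"wy":0,"wz":0},{"grip":40,"tx":0,"ty":0,"tz":0,"wx":0,"wy":0,"wz":0},{"grip":40,"tx":0,"ty":0,"tz":0,"wx":0,"wy":0,"wz":0},{"grip":40,"tx":0,"ty":0,"tz":0,"wx":0,"wy":0,"wz":0},{"grip":40,"tx":0,"ty":0,"tz":0,"wx":0,"wy":0,"wz":0},{"grip":40,"tx":0,"ty":-20,"tz":0,"wx":0,"wy":0,"wz":0},{"grip":40,"tx":0,"ty":-30,"tz":0,"wx":0,"wy":0,"wz":0},{"grip":40,"tx":0,"ty":-30,"tz":0,"wx":0,"wy":0,"wz":0},{"grip":40,"tx":0,"ty":0,"tz":0,"wx":0,"wy":0,"wz":0},{"grip":40,"tx":0,"ty":0,"tz":0,"wx":0,"wy":0,"wz":0}]' 50
python3 - <<'E'
from h import *
c=eyes.capture("wrist");cv2.imwrite("pics/wrist17.png",c["pixels"][:,:,::-1])
sidecrop("pics/side17c.png")
print(delta([580.5,34.4,164]),sense()["eef_pos"])
E
```

```text
time_s: 32.95
eef_pos: [656.3, 49.7, 83.0]
ee_rot: [-0.487, 0.487, -0.512, 0.513]
force: [-10.1, 0.4, 19.2]
grip_width: 0.22
time_s: 33.78
eef_pos: [656.9, 49.7, 164.3]
ee_rot: [-0.488, 0.486, -0.512, 0.513]
force: [-0.2, -0.0, 0.4]
grip_width: 0.471
[ 19.1  -2.3 -74.4] [655.80933384  49.69577423 161.60823824]
```

View pics/side17c.png

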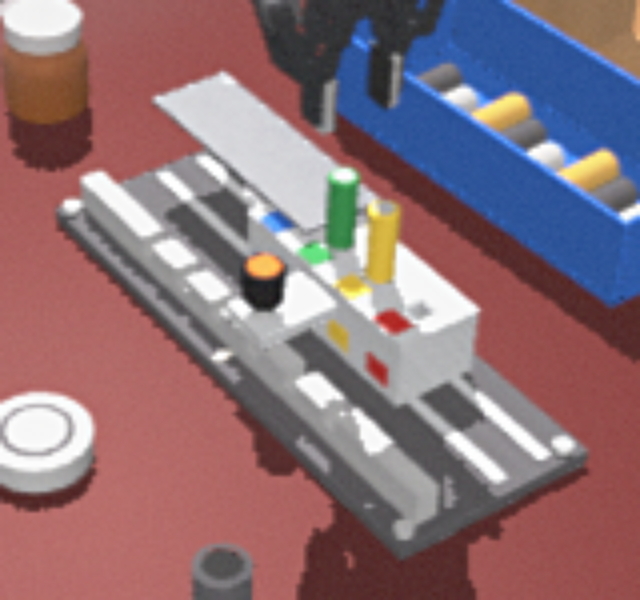

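View pics/wrist17.png

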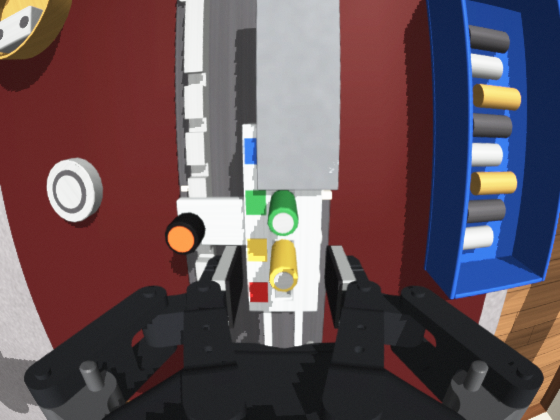

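Green is seated beside yellow: handles at (343,205) and (383,240) in the side crop, at the same height above the body. Back to the knob.

```bash
python3 -m handwheel '[{"grip":50,"tx":6,"ty":0,"tz":-24,"wx":0,"wy":0,"wz":0},{"grip":50,"tx":8,"ty":0,"tz":-30,"wx":0,"wy":0,"wz":0},{"grip":50,"tx":5,"ty":0,"tz":-21,"wx":0,"wy":0,"wz":0},{"grip":50,"tx":0,"ty":0,"tz":0,"wx":0,"wy":0,"wz":0},{"grip":50,"tx":0,"ty":20,"tz":0,"wx":0,"wy":0,"wz":0},{"grip":50,"tx":0,"ty":35,"tz":0,"wx":0,"wy":0,"wz":0},{"grip":50,"tx":0,"ty":20,"tz":0,"wx":0,"wy":0,"wz":0},{"grip":50,"tx":0,"ty":0,"tz":0,"wx":0,"wy":0,"wz":0},{"grip":50,"tx":0,"ty":0,"tz":0,"wx":0,"wy":0,"wz":0},{"grip":50,"tx":0,"ty":0,"tz":0,"wx":0,"wy":0,"wz":0}]' 60
python3 - <<'E'
from h import *
print(delta([580.3,34.2,65.2]),zhead(sense()))
E
```

```text
time_s: 34.72
eef_pos: [581.2, 34.5, 88.8]
ee_rot: [-0.487, 0.487, -0.512, 0.513]
force: [-0.9, -0.1, 0.7]
grip_width: 0.585
[ 0.3 23.6 -1. ] -0.05094156883825407
```

```bash
python3 -m handwheel '[{"grip":50,"tx":0.2,"ty":10,"tz":-1,"wx":0,"wy":0,"wz":0},{"grip":50,"tx":0,"ty":9,"tz":0,"wx":0,"wy":0,"wz":0},{"grip":50,"tx":0,"ty":4.5,"tz":0,"wx":0,"wy":0,"wz":0},{"grip":50,"tx":0,"ty":0,"tz":0,"wx":0,"wy":0,"wz":0},{"grip":20,"tx":0,"ty":0,"tz":0,"wx":0,"wy":0,"wz":0},{"grip":20,"tx":0,"ty":0,"tz":0,"wx":0,"wy":0,"wz":0},{"grip":20,"tx":0,"ty":0,"tz":0,"wx":0,"wy":0,"wz":0},{"grip":20,"tx":0,"ty":0,"tz":0,"wx":0,"wy":0,"wz":0},{"grip":20,"tx":0,"ty":0,"tz":0,"wx":0,"wy":0,"wz":0},{"grip":20,"tx":0,"ty":0,"tz":0,"wx":0,"wy":0,"wz":0}]' 60
python3 -m handwheel '[{"grip":20,"tx":0,"ty":-5,"tz":0,"wx":0,"wy":0,"wz":0},{"grip":20,"tx":0,"ty":-5,"tz":0,"wx":0,"wy":0,"wz":0},{"grip":20,"tx":0,"ty":-4,"tz":0,"wx":0,"wy":0,"wz":0},{"grip":20,"tx":0,"ty":0,"tz":0,"wx":0,"wy":0,"wz":0},{"grip":20,"tx":0,"ty":0,"tz":0,"wx":0,"wy":0,"wz":0},{"grip":20,"tx":0,"ty":0,"tz":0,"wx":0,"wy":0,"wz":0}]' 60
```

```text
time_s: 35.55
eef_pos: [580.6, 34.3, 65.0]
ee_rot: [-0.488, 0.486, -0.512, 0.514]
force: [5.6, 0.3, -1.2]
grip_width: 0.303
time_s: 36.05
eef_pos: [580.5, 34.3, 78.1]
ee_rot: [-0.488, 0.486, -0.512, 0.513]
force: [9.0, -0.2, -10.3]
grip_width: 0.308
```

```bash
python3 -m handwheel '[{"grip":20,"tx":5,"ty":0,"tz":0,"wx":0,"wy":0,"wz":0},{"grip":20,"tx":10,"ty":0,"tz":0,"wx":0,"wy":0,"wz":0},{"grip":20,"tx":12,"ty":0,"tz":0,"wx":0,"wy":0,"wz":0},{"grip":20,"tx":9,"ty":0,"tz":0,"wx":0,"wy":0,"wz":0},{"grip":20,"tx":4,"ty":0,"tz":0,"wx":0,"wy":0,"wz":0},{"grip":20,"tx":0,"ty":0,"tz":0,"wx":0,"wy":0,"wz":0},{"grip":20,"tx":0,"ty":0,"tz":0,"wx":0,"wy":0,"wz":0},{"grip":20,"tx":0,"ty":0,"tz":0,"wx":0,"wy":0,"wz":0}]' 60
python3 - <<'E'
from h import *
print(delta([586.8-160*.0514,154.2-159.8,65]))
E
```

```text
time_s: 36.72
eef_pos: [578.5, -6.2, 78.1]
ee_rot: [-0.488, 0.486, -0.512, 0.514]
force: [9.6, -2.3, -10.8]
grip_width: 0.305
[-0.6 13.1  0. ]
```

```bash
python3 -m handwheel '[{"grip":20,"tx":-0.4,"ty":5,"tz":0,"wx":0,"wy":0,"wz":0},{"grip":20,"tx":0,"ty":5,"tz":0,"wx":0,"wy":0,"wz":0},{"grip":20,"tx":0,"ty":3.5,"tz":0,"wx":0,"wy":0,"wz":0},{"grip":20,"tx":0,"ty":0,"tz":0,"wx":0,"wy":0,"wz":0},{"grip":20,"tx":0,"ty":0,"tz":0,"wx":0,"wy":0,"wz":0}]' 60
python3 -m handwheel '[{"grip":50,"tx":0,"ty":0,"tz":0,"wx":0,"wy":0,"wz":0},{"grip":50,"tx":0,"ty":0,"tz":0,"wx":0,"wy":0,"wz":0},{"grip":50,"tx":0,"ty":0,"tz":0,"wx":0,"wy":0,"wz":0},{"grip":50,"tx":0,"ty":0,"tz":0,"wx":0,"wy":0,"wz":0},{"grip":50,"tx":0,"ty":-20,"tz":0,"wx":0,"wy":0,"wz":0},{"grip":50,"tx":0,"ty":-30,"tz":0,"wx":0,"wy":0,"wz":0},{"grip":50,"tx":0,"ty":-30,"tz":0,"wx":0,"wy":0,"wz":0},{"grip":50,"tx":0,"ty":0,"tz":0,"wx":0,"wy":0,"wz":0},{"grip":50,"tx":0,"ty":0,"tz":0,"wx":0,"wy":0,"wz":0},{"grip":50,"tx":0,"ty":0,"tz":0,"wx":0,"wy":0,"wz":0}]' 40
python3 - <<'E'
from h import *
orange(eyes.capture("wrist"),"pics/wrist18.png");sidecrop("pics/side18c.png");print(delta([468.2,-297.6,144]))
E
```

```text
time_s: 37.13
eef_pos: [578.5, -5.7, 65.1]
ee_rot: [-0.488, 0.486, -0.512, 0.514]
force: [6.9, -2.7, -6.3]
grip_width: 0.307
time_s: 37.97
eef_pos: [576.9, -5.0, 144.1]
ee_rot: [0.487, -0.487, 0.513, -0.512]
force: [-0.4, 1.0, -0.5]
grip_width: 0.585
286.47930574098797 224.46461949265688 749
[578.2088884  -4.1314949  92.       ]
[297.7  -0.4 -93.5]
```

View pics/side18c.png

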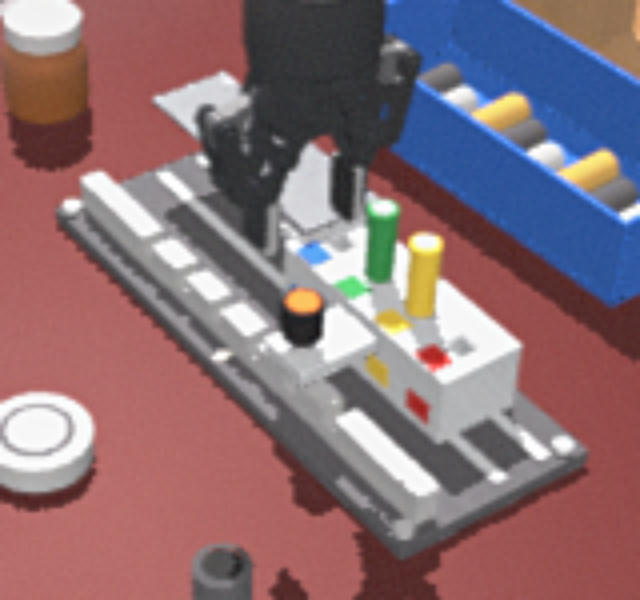

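```bash
python3 -m handwheel '[{"grip":42,"tx":18,"ty":0,"tz":-5,"wx":0,"wy":0,"wz":0},{"grip":42,"tx":33,"ty":0,"tz":-10.5,"wx":0,"wy":0,"wz":0},{"grip":42,"tx":33,"ty":0,"tz":-10.5,"wx":0,"wy":0,"wz":0},{"grip":42,"tx":33,"ty":0,"tz":-10.5,"wx":0,"wy":0,"wz":0},{"grip":42,"tx":33,"ty":0,"tz":-10.5,"wx":0,"wy":0,"wz":0},{"grip":42,"tx":33,"ty":0,"tz":-10.5,"wx":0,"wy":0,"wz":0},{"grip":42,"tx":33,"ty":0,"tz":-10.5,"wx":0,"wy":0,"wz":0},{"grip":42,"tx":33,"ty":0,"tz":-10.5,"wx":0,"wy":0,"wz":0},{"grip":42,"tx":33,"ty":0,"tz":-10.5,"wx":0,"wy":0,"wz":0},{"grip":42,"tx":16,"ty":0,"tz":-4.5,"wx":0,"wy":0,"wz":0}]' 40
python3 -m handwheel '[{"grip":42,"tx":0,"ty":0,"tz":0,"wx":0,"wy":0,"wz":0},{"grip":42,"tx":0,"ty":0,"tz":0,"wx":0,"wy":0,"wz":0},{"grip":42,"tx":0,"ty":0,"tz":0,"wx":0,"wy":0,"wz":0}]' 40
python3 - <<'E'
from h import *
c=eyes.capture("wrist");cv2.imwrite("pics/wrist19.png",c["pixels"][:,:,::-1]);np.savez("w19.npz",**c)
print(delta([468.3,-297.8,63]))
E
```

```text
time_s: 38.9
eef_pos: [466.9, -301.0, 143.7]
ee_rot: [0.486, -0.487, 0.514, -0.513]
force: [-0.3, -0.5, 1.0]
grip_width: 0.492
time_s: 39.15
eef_pos: [468.9, -297.0, 144.1]
ee_rot: [0.487, -0.487, 0.513, -0.512]
force: [0.4, 0.4, -0.3]
grip_width: 0.489
[ 1.1 81.4 -0.6]
```

View pics/wrist19.png

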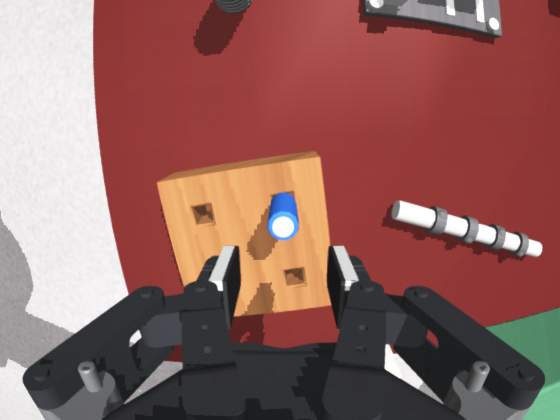

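```bash
python3 -m handwheel '[{"grip":42,"tx":0.3,"ty":15,"tz":-0.5,"wx":0,"wy":0,"wz":0},{"grip":42,"tx":0,"ty":25,"tz":0,"wx":0,"wy":0,"wz":0},{"grip":42,"tx":0,"ty":25,"tz":0,"wx":0,"wy":0,"wz":0},{"grip":42,"tx":0,"ty":12,"tz":0,"wx":0,"wy":0,"wz":0},{"grip":42,"tx":0,"ty":5,"tz":0,"wx":0,"wy":0,"wz":0},{"grip":42,"tx":0,"ty":0,"tz":0,"wx":0,"wy":0,"wz":0},{"grip":42,"tx":0,"ty":0,"tz":0,"wx":0,"wy":0,"wz":0}]' 40
python3 -m handwheel '[{"grip":12,"tx":0,"ty":0,"tz":0,"wx":0,"wy":0,"wz":0},{"grip":12,"tx":0,"ty":0,"tz":0,"wx":0,"wy":0,"wz":0},{"grip":12,"tx":0,"ty":0,"tz":0,"wx":0,"wy":0,"wz":0},{"grip":12,"tx":0,"ty":0,"tz":0,"wx":0,"wy":0,"wz":0},{"grip":12,"tx":0,"ty":0,"tz":0,"wx":0,"wy":0,"wz":0},{"grip":12,"tx":0,"ty":0,"tz":0,"wx":0,"wy":0,"wz":0}]' 50
python3 -m handwheel '[{"grip":12,"tx":0,"ty":-10,"tz":0,"wx":0,"wy":0,"wz":0},{"grip":12,"tx":0,"ty":-25,"tz":0,"wx":0,"wy":0,"wz":0},{"grip":12,"tx":0,"ty":-30,"tz":0,"wx":0,"wy":0,"wz":0},{"grip":12,"tx":0,"ty":-30,"tz":0,"wx":0,"wy":0,"wz":0},{"grip":12,"tx":0,"ty":-30,"tz":0,"wx":0,"wy":0,"wz":0},{"grip":12,"tx":0,"ty":0,"tz":0,"wx":0,"wy":0,"wz":0},{"grip":12,"tx":0,"ty":0,"tz":0,"wx":0,"wy":0,"wz":0},{"grip":12,"tx":0,"ty":0,"tz":0,"wx":0,"wy":0,"wz":0}]' 50
python3 - <<'E'
from h import *
c=eyes.capture("wrist");cv2.imwrite("pics/wrist20.png",c["pixels"][:,:,::-1])
print(delta([656.4,49.3,190]),zhead(sense()))
E
```

```text
time_s: 39.78
eef_pos: [468.8, -298.0, 63.5]
ee_rot: [-0.487, 0.487, -0.512, 0.513]
force: [-0.1, 0.1, 0.1]
grip_width: 0.492
time_s: 40.28
eef_pos: [468.8, -298.6, 63.9]
ee_rot: [-0.487, 0.487, -0.512, 0.513]
force: [-0.1, 1.9, 6.4]
grip_width: 0.215
time_s: 40.95
eef_pos: [467.9, -298.0, 187.4]
ee_rot: [0.487, -0.487, 0.513, -0.512]
force: [0.4, -1.2, -1.3]
grip_width: 0.217
[-356.4   -3.   170.6] -0.0510459144098423
```

View pics/wrist20.png

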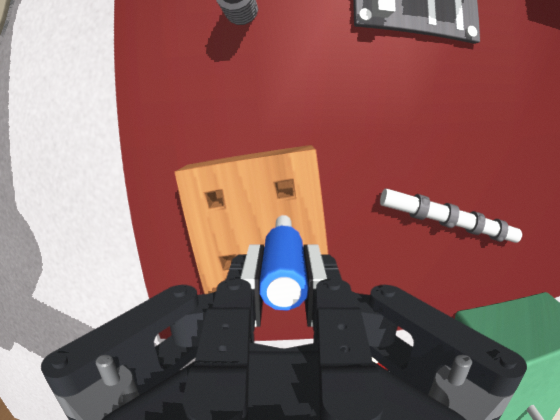

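```bash
python3 -m handwheel '[{"grip":12,"tx":-16.7,"ty":-5,"tz":8.6,"wx":0,"wy":0,"wz":0},{"grip":12,"tx":-34,"ty":0,"tz":16.2,"wx":0,"wy":0,"wz":0},{"grip":12,"tx":-34,"ty":0,"tz":16.2,"wx":0,"wy":0,"wz":0},{"grip":12,"tx":-34,"ty":0,"tz":16.2,"wx":0,"wy":0,"wz":0},{"grip":12,"tx":-34,"ty":0,"tz":16.2,"wx":0,"wy":0,"wz":0},{"grip":12,"tx":-34,"ty":0,"tz":16.2,"wx":0,"wy":0,"wz":0},{"grip":12,"tx":-34,"ty":0,"tz":16.2,"wx":0,"wy":0,"wz":0},{"grip":12,"tx":-34,"ty":0,"tz":16.2,"wx":0,"wy":0,"wz":0},{"grip":12,"tx":-34,"ty":0,"tz":16.2,"wx":0,"wy":0,"wz":0},{"grip":12,"tx":-34,"ty":0,"tz":16.2,"wx":0,"wy":0,"wz":0}]' 50
python3 -m handwheel '[{"grip":12,"tx":-34,"ty":0,"tz":16.2,"wx":0,"wy":0,"wz":0},{"grip":12,"tx":0,"ty":0,"tz":0,"wx":0,"wy":0,"wz":0},{"grip":12,"tx":0,"ty":0,"tz":0,"wx":0,"wy":0,"wz":0},{"grip":12,"tx":0,"ty":0,"tz":0,"wx":0,"wy":0,"wz":0}]' 50
python3 - <<'E'
from h import *
print(sense()["eef_pos"],delta([656.4,49.7,124]),zhead(sense()))
E
```

```text
time_s: 41.83
eef_pos: [639.0, 18.0, 191.4]
ee_rot: [0.487, -0.488, 0.513, -0.512]
force: [0.4, -1.0, -0.3]
grip_width: 0.22
time_s: 42.17
eef_pos: [656.3, 48.8, 191.5]
ee_rot: [0.486, -0.488, 0.513, -0.512]
force: [-0.2, -1.0, 0.1]
grip_width: 0.216
[656.32612587  48.78664638 191.54226108] [-0.9 67.5  0.2] -0.05108657462773004
```

```bash
python3 -m handwheel '[{"grip":12,"tx":-0.8,"ty":15,"tz":0,"wx":0,"wy":0,"wz":0},{"grip":12,"tx":0,"ty":25,"tz":0,"wx":0,"wy":0,"wz":0},{"grip":12,"tx":0,"ty":18,"tz":0,"wx":0,"wy":0,"wz":0},{"grip":12,"tx":0,"ty":9.5,"tz":0,"wx":0,"wy":0,"wz":0},{"grip":12,"tx":0,"ty":0,"tz":0,"wx":0,"wy":0,"wz":0},{"grip":12,"tx":0,"ty":0,"tz":0,"wx":0,"wy":0,"wz":0},{"grip":12,"tx":0,"ty":0,"tz":0,"wx":0,"wy":0,"wz":0}]' 50
python3 - <<'E'
from h import *
c=eyes.capture("wrist")
i=c["pixels"][100:310,180:440,::-1];cv2.imwrite("pics/wrist21c.png",cv2.resize(i,None,fx=3,fy=3))
print(sense()["eef_pos"])
E
```

```text
time_s: 42.75
eef_pos: [657.4, 49.5, 126.8]
ee_rot: [-0.487, 0.486, -0.512, 0.513]
force: [-0.8, -0.4, -0.2]
grip_width: 0.217
[657.44614999  49.62354334 126.86963539]
```

View pics/wrist21c.png

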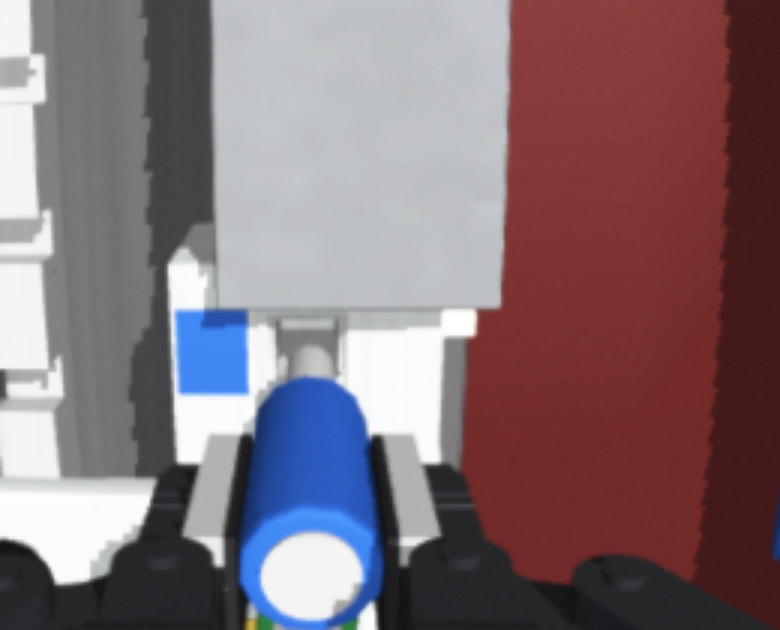

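The tip (315,355) is over the blue port (310,350), as before. Lowering it.

```bash
python3 -m handwheel '[{"grip":12,"tx":0,"ty":6,"tz":-0.7,"wx":0,"wy":0,"wz":0},{"grip":12,"tx":0,"ty":6,"tz":0,"wx":0,"wy":0,"wz":0},{"grip":12,"tx":0,"ty":5,"tz":0,"wx":0,"wy":0,"wz":0},{"grip":12,"tx":0,"ty":0,"tz":0,"wx":0,"wy":0,"wz":0},{"grip":12,"tx":0,"ty":0,"tz":0,"wx":0,"wy":0,"wz":0}]' 50
```

```text
time_s: 43.22
eef_pos: [656.0, 50.1, 107.8]
ee_rot: [0.487, -0.487, 0.513, -0.512]
force: [0.4, 0.2, -0.5]
grip_width: 0.217
```

```bash
python3 -m handwheel '[{"grip":12,"tx":0,"ty":7,"tz":0,"wx":0,"wy":0,"wz":0},{"grip":12,"tx":0,"ty":7,"tz":0,"wx":0,"wy":0,"wz":0},{"grip":12,"tx":0,"ty":6,"tz":0,"wx":0,"wy":0,"wz":0},{"grip":12,"tx":0,"ty":4,"tz":0,"wx":0,"wy":0,"wz":0},{"grip":12,"tx":0,"ty":2,"tz":0,"wx":0,"wy":0,"wz":0},{"grip":12,"tx":0,"ty":0,"tz":0,"wx":0,"wy":0,"wz":0},{"grip":12,"tx":0,"ty":0,"tz":0,"wx":0,"wy":0,"wz":0}]' 50
```

```text
time_s: 43.8
eef_pos: [656.1, 50.1, 82.9]
ee_rot: [-0.487, 0.487, -0.513, 0.513]
force: [-3.4, 0.2, 6.0]
grip_width: 0.215
```

```bash
python3 -m handwheel '[{"grip":12,"tx":0,"ty":1.5,"tz":0,"wx":0,"wy":0,"wz":0},{"grip":12,"tx":0,"ty":0.7,"tz":0,"wx":0,"wy":0,"wz":0},{"grip":12,"tx":0,"ty":0,"tz":0,"wx":0,"wy":0,"wz":0},{"grip":12,"tx":0,"ty":0,"tz":0,"wx":0,"wy":0,"wz":0}]' 50
python3 -m handwheel '[{"grip":12,"tx":0,"ty":-2.5,"tz":0,"wx":0,"wy":0,"wz":0},{"grip":40,"tx":0,"ty":0,"tz":0,"wx":0,"wy":0,"wz":0},{"grip":40,"tx":0,"ty":0,"tz":0,"wx":0,"wy":0,"wz":0},{"grip":40,"tx":0,"ty":0,"tz":0,"wx":0,"wy":0,"wz":0},{"grip":40,"tx":0,"ty":0,"tz":0,"wx":0,"wy":0,"wz":0},{"grip":40,"tx":0,"ty":-20,"tz":0,"wx":0,"wy":0,"wz":0},{"grip":40,"tx":0,"ty":-30,"tz":0,"wx":0,"wy":0,"wz":0},{"grip":40,"tx":0,"ty":-30,"tz":0,"wx":0,"wy":0,"wz":0},{"grip":40,"tx":0,"ty":0,"tz":0,"wx":0,"wy":0,"wz":0},{"grip":40,"tx":0,"ty":0,"tz":0,"wx":0,"wy":0,"wz":0}]' 50
python3 - <<'E'
from h import *
c=eyes.capture("wrist");cv2.imwrite("pics/wrist22.png",c["pixels"][:,:,::-1])
sidecrop("pics/side22c.png")
print(delta([578.4,-5.6,164]),sense()["eef_pos"])
E
```

```text
time_s: 44.13
eef_pos: [656.3, 50.1, 82.8]
ee_rot: [-0.487, 0.487, -0.512, 0.513]
force: [-8.9, -0.4, 18.7]
grip_width: 0.216
time_s: 44.97
eef_pos: [656.8, 50.0, 164.1]
ee_rot: [-0.488, 0.486, -0.512, 0.513]
force: [-0.5, 0.2, -1.0]
grip_width: 0.47
[ 59.6  -2.5 -74.4] [655.72202298  50.09733297 161.38163686]
```

View pics/side22c.png

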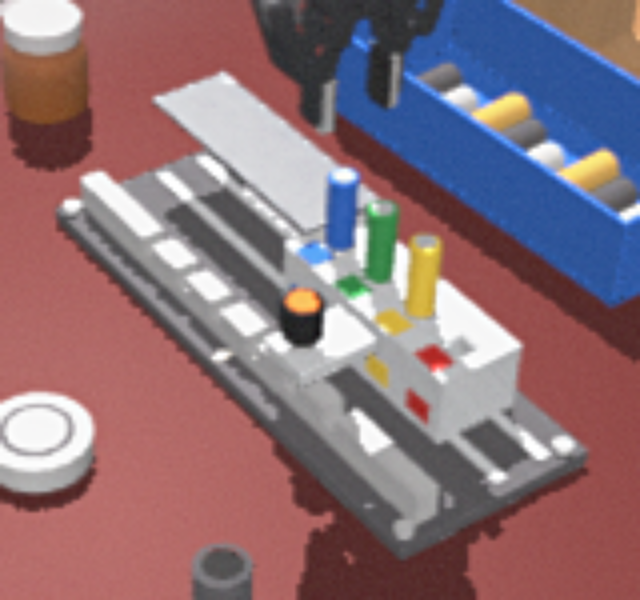

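View pics/wrist22.png

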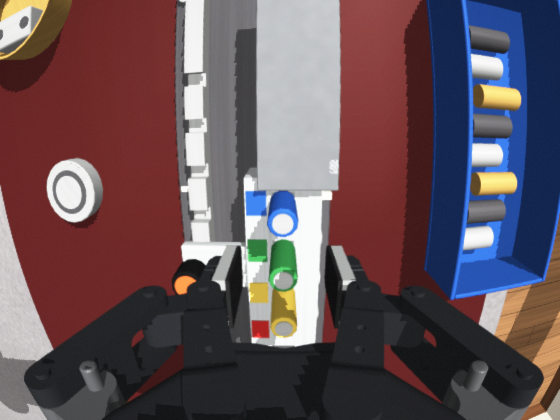

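All three pins are home and equally high. Now the last index, to 200.

```bash
python3 -m handwheel '[{"grip":50,"tx":18,"ty":0,"tz":-24,"wx":0,"wy":0,"wz":0},{"grip":50,"tx":24,"ty":0,"tz":-30,"wx":0,"wy":0,"wz":0},{"grip":50,"tx":17.3,"ty":0,"tz":-21,"wx":0,"wy":0,"wz":0},{"grip":50,"tx":0,"ty":0,"tz":0,"wx":0,"wy":0,"wz":0},{"grip":50,"tx":0,"ty":20,"tz":0,"wx":0,"wy":0,"wz":0},{"grip":50,"tx":0,"ty":35,"tz":0,"wx":0,"wy":0,"wz":0},{"grip":50,"tx":0,"ty":20,"tz":0,"wx":0,"wy":0,"wz":0},{"grip":50,"tx":0,"ty":0,"tz":0,"wx":0,"wy":0,"wz":0},{"grip":50,"tx":0,"ty":0,"tz":0,"wx":0,"wy":0,"wz":0},{"grip":50,"tx":0,"ty":0,"tz":0,"wx":0,"wy":0,"wz":0}]' 60
python3 - <<'E'
from h import *
print(delta([578.3,-5.7,65.2]),zhead(sense()))
E
```

```text
time_s: 45.9
eef_pos: [578.9, -5.3, 88.6]
ee_rot: [-0.487, 0.487, -0.512, 0.513]
force: [0.6, -0.3, 0.1]
grip_width: 0.588
[ 0.4 23.4 -0.7] -0.0508216202591592
```

```bash
python3 -m handwheel '[{"grip":50,"tx":0.3,"ty":10,"tz":-0.7,"wx":0,"wy":0,"wz":0},{"grip":50,"tx":0,"ty":9,"tz":0,"wx":0,"wy":0,"wz":0},{"grip":50,"tx":0,"ty":4.3,"tz":0,"wx":0,"wy":0,"wz":0},{"grip":50,"tx":0,"ty":0,"tz":0,"wx":0,"wy":0,"wz":0},{"grip":20,"tx":0,"ty":0,"tz":0,"wx":0,"wy":0,"wz":0},{"grip":20,"tx":0,"ty":0,"tz":0,"wx":0,"wy":0,"wz":0},{"grip":20,"tx":0,"ty":0,"tz":0,"wx":0,"wy":0,"wz":0},{"grip":20,"tx":0,"ty":0,"tz":0,"wx":0,"wy":0,"wz":0},{"grip":20,"tx":0,"ty":0,"tz":0,"wx":0,"wy":0,"wz":0},{"grip":20,"tx":0,"ty":0,"tz":0,"wx":0,"wy":0,"wz":0}]' 60
python3 -m handwheel '[{"grip":20,"tx":0,"ty":-5,"tz":0,"wx":0,"wy":0,"wz":0},{"grip":20,"tx":0,"ty":-5,"tz":0,"wx":0,"wy":0,"wz":0},{"grip":20,"tx":0,"ty":-4,"tz":0,"wx":0,"wy":0,"wz":0},{"grip":20,"tx":0,"ty":0,"tz":0,"wx":0,"wy":0,"wz":0},{"grip":20,"tx":0,"ty":0,"tz":0,"wx":0,"wy":0,"wz":0},{"grip":20,"tx":0,"ty":0,"tz":0,"wx":0,"wy":0,"wz":0}]' 60
```

```text
time_s: 46.73
eef_pos: [578.6, -5.7, 65.0]
ee_rot: [-0.488, 0.486, -0.512, 0.513]
force: [4.7, -0.2, -0.7]
grip_width: 0.309
time_s: 47.23
eef_pos: [578.5, -5.7, 77.9]
ee_rot: [-0.488, 0.486, -0.512, 0.513]
force: [9.2, -0.2, -9.8]
grip_width: 0.306
```

```bash
python3 -m handwheel '[{"grip":20,"tx":5,"ty":0,"tz":0,"wx":0,"wy":0,"wz":0},{"grip":20,"tx":10,"ty":0,"tz":0,"wx":0,"wy":0,"wz":0},{"grip":20,"tx":12,"ty":0,"tz":0,"wx":0,"wy":0,"wz":0},{"grip":20,"tx":9,"ty":0,"tz":0,"wx":0,"wy":0,"wz":0},{"grip":20,"tx":3.8,"ty":0,"tz":0,"wx":0,"wy":0,"wz":0},{"grip":20,"tx":0,"ty":0,"tz":0,"wx":0,"wy":0,"wz":0},{"grip":20,"tx":0,"ty":0,"tz":0,"wx":0,"wy":0,"wz":0},{"grip":20,"tx":0,"ty":0,"tz":0,"wx":0,"wy":0,"wz":0}]' 60
python3 - <<'E'
from h import *
print(delta([586.8-200*.0514,154.2-199.75,65]))
E
```

```text
time_s: 47.9
eef_pos: [576.5, -46.0, 77.9]
ee_rot: [-0.487, 0.486, -0.512, 0.514]
force: [8.2, -2.6, -10.4]
grip_width: 0.311
[-0.4 12.9  0. ]
```

```bash
python3 -m handwheel '[{"grip":20,"tx":-0.3,"ty":5,"tz":0,"wx":0,"wy":0,"wz":0},{"grip":20,"tx":0,"ty":5,"tz":0,"wx":0,"wy":0,"wz":0},{"grip":20,"tx":0,"ty":3.5,"tz":0,"wx":0,"wy":0,"wz":0},{"grip":20,"tx":0,"ty":0,"tz":0,"wx":0,"wy":0,"wz":0},{"grip":20,"tx":0,"ty":0,"tz":0,"wx":0,"wy":0,"wz":0}]' 60
python3 -m handwheel '[{"grip":50,"tx":0,"ty":0,"tz":0,"wx":0,"wy":0,"wz":0},{"grip":50,"tx":0,"ty":0,"tz":0,"wx":0,"wy":0,"wz":0},{"grip":50,"tx":0,"ty":0,"tz":0,"wx":0,"wy":0,"wz":0},{"grip":50,"tx":0,"ty":0,"tz":0,"wx":0,"wy":0,"wz":0},{"grip":50,"tx":0,"ty":-20,"tz":0,"wx":0,"wy":0,"wz":0},{"grip":50,"tx":0,"ty":-30,"tz":0,"wx":0,"wy":0,"wz":0},{"grip":50,"tx":0,"ty":-30,"tz":0,"wx":0,"wy":0,"wz":0},{"grip":50,"tx":0,"ty":0,"tz":0,"wx":0,"wy":0,"wz":0},{"grip":50,"tx":0,"ty":0,"tz":0,"wx":0,"wy":0,"wz":0},{"grip":50,"tx":0,"ty":0,"tz":0,"wx":0,"wy":0,"wz":0}]' 40
python3 - <<'E'
from h import *
orange(eyes.capture("wrist"),"pics/wrist23.png")
E
python3 -m handwheel '[{"grip":50,"tx":0,"ty":-25,"tz":0,"wx":0,"wy":0,"wz":0},{"grip":50,"tx":0,"ty":-25,"tz":0,"wx":0,"wy":0,"wz":0},{"grip":50,"tx":0,"ty":-15,"tz":-20,"wx":0,"wy":0,"wz":0},{"grip":50,"tx":0,"ty":0,"tz":-35,"wx":0,"wy":0,"wz":0},{"grip":50,"tx":0,"ty":0,"tz":-35,"wx":0,"wy":0,"wz":0},{"grip":50,"tx":0,"ty":0,"tz":-35,"wx":0,"wy":0,"wz":0},{"grip":50,"tx":0,"ty":0,"tz":-20,"wx":0,"wy":0,"wz":0},{"grip":50,"tx":0,"ty":0,"tz":0,"wx":0,"wy":0,"wz":0},{"grip":50,"tx":0,"ty":0,"tz":0,"wx":0,"wy":0,"wz":0}]' 40
python3 - <<'E'
from h import *
for n in ("side","top","wrist"):
    c=eyes.capture(n);cv2.imwrite(f"pics/{n}24.png",c["pixels"][:,:,::-1])
sidecrop("pics/side24c.png")
E
```

```text
time_s: 48.32
eef_pos: [576.5, -45.5, 65.0]
ee_rot: [-0.488, 0.487, -0.512, 0.514]
force: [7.8, -1.9, -5.4]
grip_width: 0.312
time_s: 49.15
eef_pos: [575.0, -44.9, 144.1]
ee_rot: [0.487, -0.487, 0.513, -0.512]
force: [0.1, -0.0, 0.1]
grip_width: 0.588
286.19919786096256 224.57620320855614 748
[576.17190237 -44.01569473  92.        ]
time_s: 49.95
eef_pos: [430.2, -37.6, 209.4]
ee_rot: [0.487, -0.487, 0.513, -0.512]
force: [0.6, -0.3, 0.0]
grip_width: 0.581
```

View pics/side24c.png

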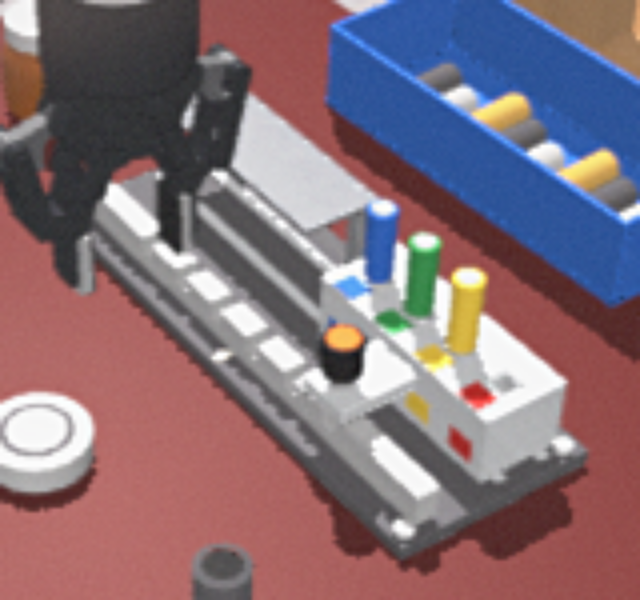

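View pics/top24.png

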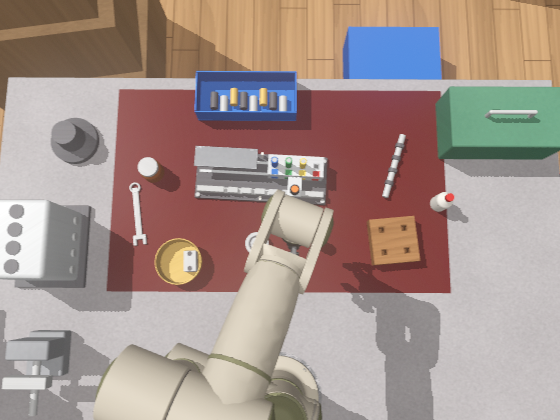

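View pics/side24.png

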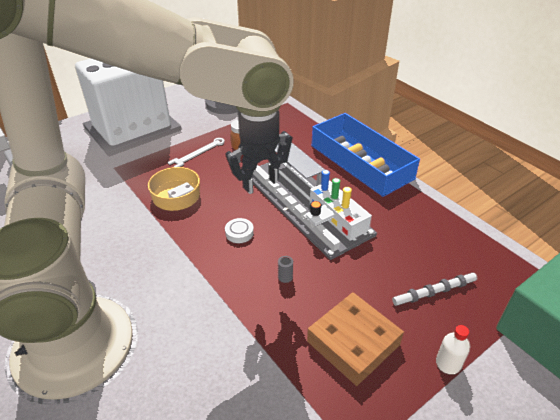

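The carriage is at 200.1 mm by wrist measurement, with the knob down. The cap has shifted inside the tin, from the middle to (190,261) in the top view, so I'll look closer.

```bash
python3 - <<'E'
import cv2,numpy as np
a=cv2.imread("pics/top24.png")[235:290,150:215];b=cv2.imread("pics/side24.png")[160:215,140:210]
cv2.imwrite("pics/tin.png",np.hstack([cv2.resize(a,(390,330),interpolation=2),cv2.resize(b,(400,330),interpolation=2)]))
E
```

```text
(no output)
```

View pics/tin.png

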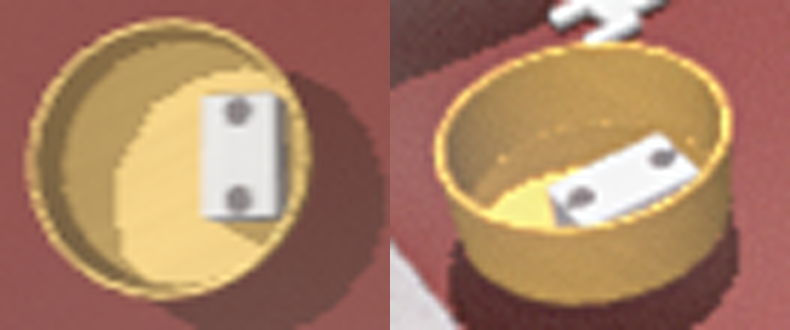

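View pics/wrist24.png

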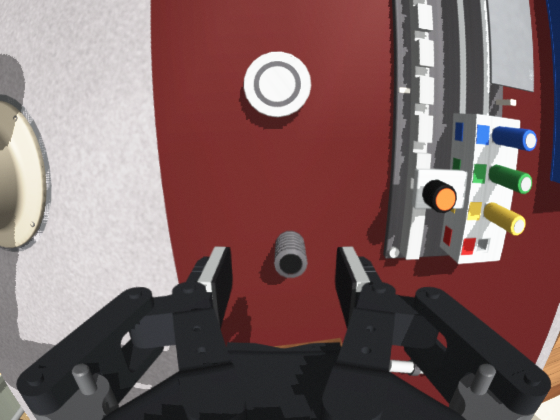

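```bash
python3 - <<'E'
from rig import ctrl,sense
print(sense()["time_s"],sense()["force"]);print(ctrl.finish_job())
E
```

```text
50.15 [0.26648774 0.02430695 0.39978443]
the job is handed in; nothing more can be done
None
```

The job is done and handed in at about 50 s. The hand-in gave no verdict.

**What I did**
- I put the bearing cap in the round tin.
- I passed over the red port, because the stand held no red pin.
- I locked the yellow, green and blue ports in turn and pushed each pin home before moving on.
- I then indexed the carriage to its last notch, let go of the knob and drew the arm clear.

**Last checks**
- **Pins:** each one stopped at the expected height under about 19 N of push. All three handles stand equally high in their own ports.
- **Carriage:** the wrist camera puts its travel at about 200 mm. The knob looks the same size as when it sat down in the earlier notches, so I take it as locked.
- **Bench:** the other items look unmoved in the final pictures, and the arm was touching nothing.

**Disagreements**
- **Cap:** it was no longer where I set it down, having slid a few centimetres inside the tin. It still lies flat and within the rim, so I left it.
- **Cameras:** the wrist camera read about 2 mm different in y from the fixed cameras. I allowed for this.
- **Knob force:** just before I let go at green, blue and the last notch, the knob still pulled down with 3 to 6 N, against nearly none at yellow. The pictures after release showed the knob down each time.

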